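# Load the leaning carton cradle and pin its gate for the drive back

### The arm

A 6-joint arm with a two-finger parallel gripper is mounted at the origin on the work surface. World frame = base frame: x ahead of the robot, y to its left, z up, the work surface at z = 0. Lengths are in m, angles in rad, forces in N, time in s.
With the tool pointing down it reaches from about 0.3 to 0.775 m from the base axis. Payload 14.6 kg.
Tool frame: the origin (TCP) lies on the centre line of the jaws, within the pads' length; the fingertips stand 25 mm ahead of it and the grasp point (between the pads) lies 6 mm ahead of it (ctrl.tip_reach is the distance from the TCP to the fingertips, in m); z points along the fingers, y is the line along which they close (so a half turn about z gives the same grasp; the last joint's range is limited). The gripper opens to 94 mm and grips with 3 to 60 N. Pads are 16 mm wide; open, the fingers measure 119 mm over their backs; the gripper's body (75 mm by 177 mm) begins 78 mm behind the grasp point.
Start: joints at [-1.326, 0.3, 1.521, -0, 1.321, -0.067], TCP at [0.169, -0.523, 0.204] pointing down, gripper open.
Joint ranges: [-3.03, 3.03], [-0.79, 2.21], [0.23, 2.52], [-1.04, 4.18], [0, 3.07], [-2.55, 2.55]. Speed limits (rad/s): [2.22, 2.22, 2.57, 3.14, 3.14, 3.14].

### API

Orientations are given as [roll, pitch, yaw] about the fixed x, y, z axes, in that order (R = Rz(yaw) Ry(pitch) Rx(roll)).
In Python, from station import ctrl gives the robot as it stands. The module is installed in compiled form; this text tells all that it offers.
- The arm moves only by the tool apply_moves, never from a script. Its argument "deltas" is a list of rows, each a list of 7 numbers: the closure in counts, from 0 (fully open) to 255 (shut), then the shift along the world's x, y, z in cm, then the turn, a rotation vector about the world's x, y, z in rad. In form: [[jaw, tx, ty, tz, ax, ay, az], ...]. A call has 1 to 10 rows; each row shifts and turns the commanded pose from where the row before left it; what a row does not reach is not made up. A row lasts 1/10 s, in which the tool goes at most 50 mm and 8.59 degrees, less where a joint would pass 70% of its speed; a pose out of reach is approached as far as the arm can. A call with a gripper value outside its range is refused whole. The fingers move at their own pace and stop on an object; "grip_force" is the grip in N (left out, the last holds). Time passes only in rows, so rows that do not move let the fingers close. It gives the time, the measured TCP pose, the force, the opening and the grip force at its end, in the units of the state.
- ctrl.get_obs(): the state, without advancing time (a new reading comes with each control period).
- ctrl.camera(name): name is "scene" or "top"; returns a dict with "img" (480x640x3 uint8, red, green, blue), "K" (3x3 intrinsics, pixels), "pose" (4x4, takes a point from camera to world coordinates). Camera axes: x right, y up, looking along -z (the intrinsics and any distortion apply to the point x, -y, -z); pixel columns grow to the right and rows downward; lengths in m; the calibration is good to about 2 mm. A picture is of the moment at which its call begins. There is no depth.
- ctrl.hand_in(): hands the job in; it is judged then, once.
The state is a dict: "time_s": time; "qpos": joint angles; "joint_vel": joint speeds; "tau": joint torques, N m; "ee_pos": TCP position; "eef_rot": TCP orientation; "force": force on the tool from outside, world axes, zero at the start; "moment": the same for the moment, N m; "grip_width": finger opening in m; "grip_force": force on a finger pad.
Only numpy, scipy, OpenCV 4.12 (cv2) and the standard library are available. Lean on these libraries where they do the work, as an engineer would, in place of code of your own. Each camera call takes 0.05 s, during which the arm holds its last target. There are 200 camera calls.

### The job

Finish loading the leaning cradle for the drive back. The large carton is already in: gently stack the medium one on it and the small one on top, each near the middle, square, and with its back face right up against the backstop. Then swing the front gate up fully shut and lock it by sliding the loose pin through the row of knuckles at the gate's edge nearest the robot, from the outside in until its head is home; leave the large carton and the bottle, tube rack and jar where they are.

Things in the scene. Friction and masses are not known exactly. Their poses are not given: they have to be found in the camera images.
- deck: leaning aluminium deck (z=0, x 0 to 116 mm) and, square to it, the backstop (x=0, 112 high) on the left (world +y) side; both 150 wide, 6 thick, no side walls; friction holds cartons, they do not slide back unaided. Origin: mid inside corner, 36 mm above the table. x: along the deck away from the backstop, rising 18 degrees; y: along the corner, away from the robot; z: deck normal
- cradle: the cradle's base, bolted to the table, a plate 8 mm thick under the deck reaching 130 mm behind and 85 mm in front of its origin; origin on the table, z up, x to the robot's right (within 17 degrees of world -y), y away from the robot. The deck's corner lies 60 mm behind this origin. The struts and backstop top out 145 mm above the table
- gate (a joint): front gate angle, rad: 0 = fully shut (parallel to the backstop, at its stop), grows swinging forward, at most 1.35, starts 0.6 to 1.0. Hinge line along deck y at deck x=126 mm, z=0. Stiff: stays where left, 2 to 4 N at the rim moves it. Sheet 110 mm wide, 4 thick, with a 10 mm round rim 94 mm from the hinge. Shut by pushing the rim from its outer side towards the backstop
- gate_rim (a point): middle of the gate's round top rim, on the rim's axis, 94 mm from the hinge. A tab at the gate's edge nearest the robot carries the gate's own knuckle (12 mm thick, deck y -98 to -86, hole 13.5), which stands between the two fixed knuckles, holes in line, when the gate is shut
- latch_mouth (a point): centre of the outer mouth of the latch holes (deck x 126, y -110, z 78 mm). Two fixed knuckles, 10 mm thick (deck y -110 to -100, -84 to -74), holes 12.5 mm along deck y, blocks 28 x 26 round the hole, on a stanchion at deck x 100 to 110, y -112 to -72, up to z 92. The pin goes in here towards deck +y, away from the robot; 36 mm to the far face of the inner knuckle
- pin: loose steel latch pin, 90 g: square head 18 x 18 x 36 mm long, then round shank 10 mm thick, 46 long, its last 9 tapering to 4. Origin on its axis at the shoulder; x points to the nose (head x -36 to 0, shank 0 to 46). Starts level on the table on a flat of its head, axis 9 mm up, nose within 25 degrees of world +x. Home: shoulder against the outer knuckle
- pin_tip (a point): the end of the pin's nose, on its axis, 46 mm from the pin's origin; 10 mm past the inner knuckle when the pin is home
- carton_large: the large cardboard carton, rigid, closed, 110 mm long (its x) x 64 wide (its y) x 48 high (its z), about 0.4 kg. Origin: centre of its underside. Starts already in place: flat on the deck, back face against the backstop, within 6 mm of the deck's middle line. Only friction holds it
- carton_medium: the medium cardboard carton, rigid, closed, 100 mm long (its x) x 60 wide (its y) x 42 high (its z), about 0.3 kg, goes on the large one. Origin: centre of its underside. Starts flat on the table, long side within 15 degrees of world y; the medium and small cartons swap places between starts
- carton_small: the small cardboard carton, rigid, closed, 90 mm long (its x) x 56 wide (its y) x 36 high (its z), about 0.2 kg, goes on top. Origin: centre of its underside. Starts flat on the table, long side within 15 degrees of world y; the medium and small cartons swap places between starts
- dropper: bystander: amber dropper bottle with a black bulb, 36 mm across, 104 high; origin under its centre
- tube_rack: bystander: two-tier blue rack with capped sample tubes, 110 x 150 mm, 114 high; origin under its centre
- sample_jar: bystander: jar with a white cap, 64 mm across, 85 high; origin under its centre
Not all that is in view belongs to the job. What is shaped like the carton_medium but yellow is not meant.

How it is judged:
By the outcome, as a careful person would: the job done as asked, in the order asked, and still so for the second after the job is handed in, with the robot touching nothing.
It also fails if it takes over 72 s, if anything falls off the work surface, if the arm or the gripper's body presses on something with over 40 N, if the wrist force passes 120 N, or if a joint passes its speed limit or range.

## Working session

There is one attempt and no reset: what is moved stays moved. The work goes in short steps, Python scripts to look and compute and a tool call to move; the robot and the scene stay as the last step left them, time stands still between calls to the robot, and variables do not carry over. Pictures are saved under pics/ and viewed, at most 10 in all, crops included, and the job is handed in when it is done.

Besides the shell and the picture viewer there is one more tool, called after "Request:" as name(argument=value, ...) on one line, values as JSON. apply_moves: Moves the arm, as the interface text tells. Its arguments: {"type":"object","properties":{"deltas":{"type":"array"},"grip_force":{"type":"number"}},"required":["deltas"]}

```bash
mkdir -p pics; python3 - <<'E'
from station import ctrl
import cv2,numpy as np
for n in("scene","top"):
    c=ctrl.camera(n); cv2.imwrite(f"pics/{n}0.png",c["img"][:,:,::-1]); np.savez(f"{n}0.npz",**{k:c[k] for k in("img","K","pose")})
    print(n,c.keys(),c["K"].round(1).tolist(),c["pose"].round(3).tolist())
o=ctrl.get_obs();print(o["time_s"],o["ee_pos"],o["eef_rot"],o["force"],o["grip_width"])
E
```

```text
scene dict_keys(['img', 'K', 'pose']) [[457.9, 0.0, 323.0], [0.0, 457.9, 239.3], [0.0, 0.0, 1.0]] [[0.7, -0.412, 0.583, 1.082], [0.714, 0.378, -0.589, -0.497], [0.022, 0.829, 0.559, 0.618], [0.0, 0.0, 0.0, 1.0]]
top dict_keys(['img', 'K', 'pose']) [[535.1, 0.0, 330.1], [0.0, 535.1, 243.1], [0.0, 0.0, 1.0]] [[0.052, 0.973, -0.227, 0.275], [-0.999, 0.052, -0.007, 0.031], [0.005, 0.227, 0.974, 1.305], [0.0, 0.0, 0.0, 1.0]]
0.1 [ 0.16864671 -0.52326058  0.20396118] [-3.14057879e+00 -5.87990218e-05  3.11792798e-01] [ 0.36919286  0.29837132 -0.31201967] 0.09381936552778063
```

View pics/scene0.png

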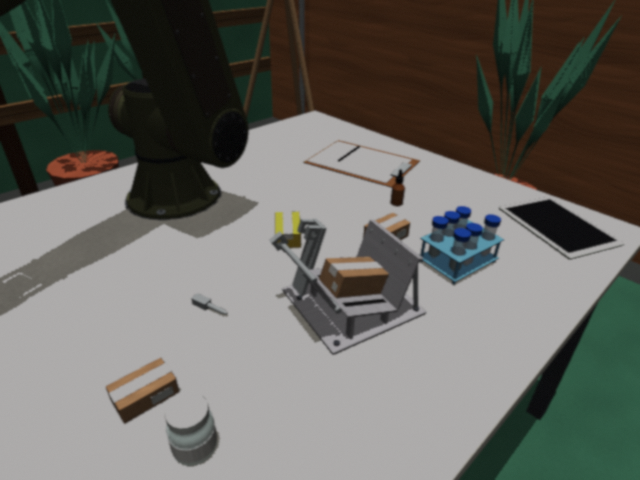

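View pics/top0.png

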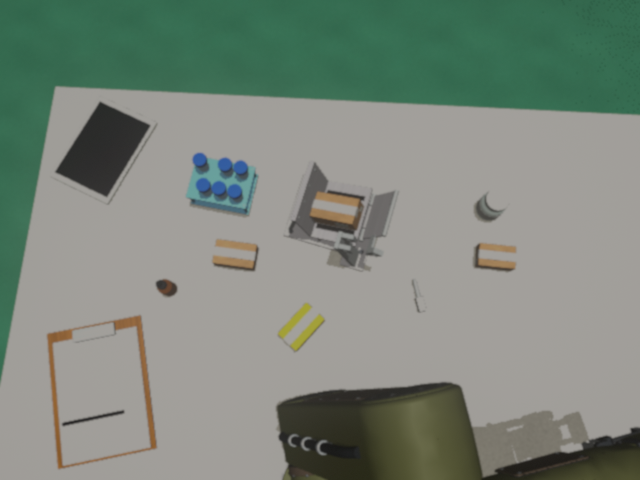

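Carton candidates: top (235,254) and (497,257) brown, the yellow decoy at (302,326), and the brown large carton in the cradle (336,208). The pin is at (419,295), with nothing else resembling it. Next I check these in close crops.

```bash
cat > h.py <<'E'
import numpy as np,cv2
from station import ctrl
def load(n): return dict(np.load(n))
def ray(c,px):
    px=np.atleast_2d(np.array(px,float)); K=c["K"];P=c["pose"]
    d=np.c_[(px[:,0]-K[0,2])/K[0,0],-(px[:,1]-K[1,2])/K[1,1],-np.ones(len(px))]@P[:3,:3].T
    return P[:3,3],d
def onz(c,px,z):
    o,d=ray(c,px); return o+d*((z-o[2])/d[:,2])[:,None]
def proj(c,X):
    X=np.atleast_2d(X);P=c["pose"];q=(X-P[:3,3])@P[:3,:3];K=c["K"]
    return np.c_[K[0,0]*q[:,0]/-q[:,2]+K[0,2],K[1,1]*-q[:,1]/-q[:,2]+K[1,2]]
E
python3 - <<'E'
from h import *
t=load("top0.npz");s=load("scene0.npz")
def crop(c,x,y,w,h,k): return cv2.resize(c["img"][y:y+h,x:x+w,::-1],None,fx=k,fy=k,interpolation=cv2.INTER_CUBIC)
A=np.zeros((600,800,3),np.uint8)
A[:360,:400]=crop(t,280,150,133,120,3)[:360,:399].repeat(1,1) if 0 else cv2.resize(t["img"][150:275,280:419,::-1],(400,360),interpolation=cv2.INTER_CUBIC)
A[:360,400:]=cv2.resize(s["img"][205:360,265:437,::-1],(400,360),interpolation=cv2.INTER_CUBIC)
A[360:,:266]=cv2.resize(t["img"][230:278,205:258,::-1],(266,240),interpolation=cv2.INTER_CUBIC)
A[360:,266:532]=cv2.resize(t["img"][233:281,470:523,::-1],(266,240),interpolation=cv2.INTER_CUBIC)
A[360:,532:798]=cv2.resize(t["img"][272:320,392:445,::-1],(266,240),interpolation=cv2.INTER_CUBIC)
cv2.imwrite("pics/crop1.png",A)
hsv=cv2.cvtColor(t["img"],cv2.COLOR_RGB2HSV)
for nm,(x,y,w,h) in dict(L=(205,230,60,50),R=(470,236,60,45),P=(400,270,40,50)).items():
    sub=hsv[y:y+h,x:x+w]
    bg=np.median(t["img"][y:y+h,x:x+w].reshape(-1,3),0)
    m=((sub[...,1]>110)&(sub[...,2]>110)) if nm!="P" else (np.abs(t["img"][y:y+h,x:x+w].astype(int)-bg).max(2)>14)
    pts=np.argwhere(m)[:,::-1]+[x,y]
    r=cv2.minAreaRect(pts.astype(np.float32)); print(nm,bg,len(pts),r)
    for z in (.036,.042,.009):
        w_=onz(t,cv2.boxPoints(r),z)[:,:2]*1000; r2=cv2.minAreaRect(w_.astype(np.float32)); print(z,np.round(r2[0],1),np.round(r2[1],1),round(r2[2],1))
E
```

```text
L [162. 159. 155.] 269 ((234.37774658203125, 253.91705322265625), (37.6005744934082, 21.80701446533203), 7.594643592834473)
0.036 [531.7 269.9] [93.8 53.7] 85.3
0.042 [530.5 268.8] [93.4 53.5] 85.3
0.009 [537.2 275. ] [95.8 54.9] 85.3
R [162. 159. 155.] 263 ((496.5028991699219, 255.96176147460938), (34.590126037597656, 20.554664611816406), 4.398705005645752)
0.036 [ 560.1 -365.4] [87.  51.2] 88.5
0.042 [ 558.8 -363.5] [86.6 51. ] 88.5
0.009 [ 566.2 -373.8] [88.9 52.3] 88.5
P [162. 160. 155.] 120 ((416.2353515625, 295.4411926269531), (33.95498275756836, 7.518604278564453), 75.96376037597656)
0.036 [ 453.9 -172. ] [81.2 18.2] 15.1
0.042 [ 453.1 -171. ] [80.8 18.1] 15.1
0.009 [ 457.7 -176.3] [82.9 18.6] 15.1
```

View pics/crop1.png

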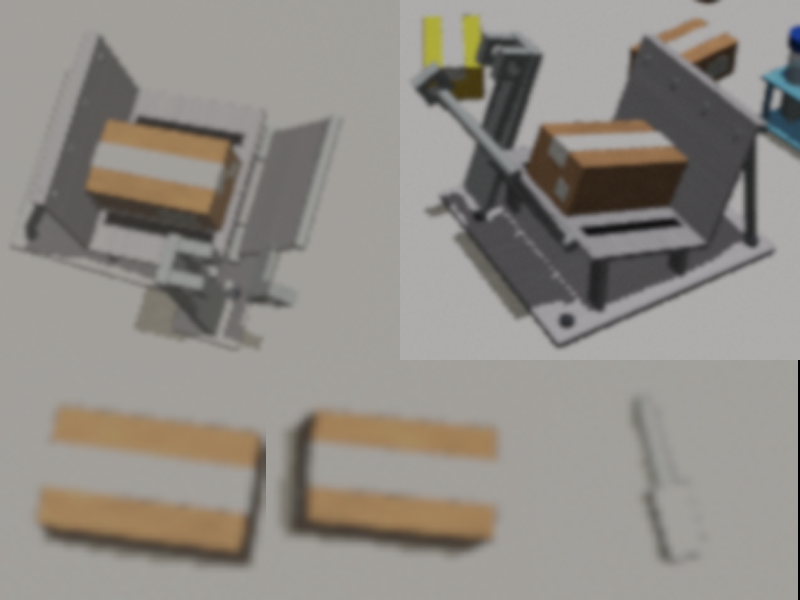

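The left carton (~100 mm long) is the medium and the right one (~87 mm) the small. In the pin crop, the nose is up-left at full-image px (413.5,279) and the head end is at (422,312). Now I fit the cradle pose from the clicked corners.

```bash
cat > fit.py <<'E'
from h import *
from scipy.optimize import least_squares
t=load("top0.npz");s=load("scene0.npz")
T=lambda x,y:(280+x/2.878,150+y/2.878)
S=lambda x,y:(265+x/2.3256,205+y/2.3256)
c,sn=np.cos(np.radians(18)),np.sin(np.radians(18))
def deck(p,X): # deck mm -> world m
    x,y,z=X; return cr(p,(-60+c*x-sn*z,y,36+sn*x+c*z))
def cr(p,X):
    a=p[2]; ex=np.array([np.cos(a),np.sin(a),0]); ey=np.array([-np.sin(a),np.cos(a),0])
    return (np.array([p[0],p[1],0])+ex*X[0]+ey*X[1]+np.array([0,0,X[2]]))/1000
if __name__=="__main__":
    D=[(t,T(97,35),(-3,75,112)),(t,T(265,108),(116,75,0)),(s,S(583,246),(116,75,0)),(s,S(705,243),(0,75,0)),(s,S(765,125),(-3,75,112)),(s,S(645,38),(-3,-75,112))]
    f=lambda p:np.concatenate([(proj(C,deck(p,X))[0]-np.array(u)) for C,u,X in D])
    b=None
    r=least_squares(f,[550,0,-1.5],loss="soft_l1",x_scale=[10,10,.05]); print(r.x,np.degrees(r.x[2]),f(r.x).reshape(-1,2).round(1).tolist())
    p=r.x
    for n,X in dict(mouth=(126,-110,78),hinge=(126,0,0),ctr=(0,0,0)).items(): print(n,deck(p,X).round(4),proj(t,deck(p,X)).round(1),proj(s,deck(p,X)).round(1))
    # gate rim
    for C,T_,u in((t,T,[(340,118),(300,247)]),(s,S,[(440,90),(575,240)])):
        print([np.round(T_(*v),1) for v in u])
    for g in np.arange(.5,1.1,.1):
        P=[deck(p,(126+94*np.sin(g),y,94*np.cos(g))) for y in(-55,55)]
        print(round(g,2),proj(t,P).round(1).tolist(),proj(s,P).round(1).tolist())
    # large carton top corners
    X=np.array([deck(p,(a,b,48)) for a,b in((0,-55),(0,55),(64,55),(64,-55))])
    print("large top",((proj(t,X)-[280,150])*2.878).round(),((proj(s,X)-[265,205])*2.3256).round()+[400,0])
    for nm,q,z in(("M",[(216.4,239),(257.8,244.4),(253.8,269),(212.6,262.8)],.042),("S",[(480,243),(516,246.6),(514.6,269),(478.2,265.8)],.036)):
        w=onz(t,q,z)[:,:2]*1000; l=w[0]-w[1]+w[3]-w[2]; print(nm,w.mean(0).round(1),np.linalg.norm(l)/2,np.linalg.norm(w[0]+w[1]-w[2]-w[3])/2,"long axis deg from +y",np.degrees(np.arctan2(-l[0],l[1])))
    w=onz(t,[(413.5,279.4),(422.1,311.6)],.012)*1000; print("pin",w.round(1),np.linalg.norm(w[0]-w[1]),np.degrees(np.arctan2(*(w[0]-w[1])[1::-1])))
E
python3 fit.py
```

```text
[854.78907762 248.93157871  -2.04334032] -117.07477670550325 [[-83.3, -93.8], [-87.0, -77.4], [-1.9, -0.6], [-9.2, 3.7], [1.1, 6.0], [-4.3, 0.0]]
mouth [0.7406 0.2672 0.1491] [[235.5 155.2]] [[471.6 218.5]]
hinge [0.8276 0.1957 0.0749] [[272.6 135.4]] [[484.9 283.5]]
ctr [0.8821 0.3024 0.036 ] [[234.3 120. ]] [[532.4 288.2]]
[array([398.1, 191. ]), array([384.2, 235.8])]
[array([454.2, 243.7]), array([512.2, 308.2])]
0.5 [[262.5, 141.1], [287.4, 103.0]] [[470.6, 228.2], [507.2, 262.6]]
0.6 [[266.0, 143.4], [290.8, 105.3]] [[466.1, 229.9], [502.2, 264.6]]
0.7 [[269.5, 145.8], [294.2, 107.7]] [[461.5, 232.0], [497.2, 266.9]]
0.8 [[272.8, 148.2], [297.4, 110.2]] [[457.1, 234.4], [492.2, 269.7]]
0.9 [[276.0, 150.7], [300.5, 112.7]] [[452.8, 237.2], [487.4, 272.8]]
1.0 [[279.0, 153.2], [303.3, 115.3]] [[448.6, 240.4], [482.7, 276.2]]
1.1 [[281.8, 155.6], [306.0, 117.9]] [[444.7, 243.7], [478.3, 279.9]]
large top [[-190.  -67.]
 [-121. -168.]
 [ -65. -147.]
 [-133.  -44.]] [[1009.  111.]
 [1099.  189.]
 [1043.  183.]
 [ 956.  104.]]
M [530.9 266.8] 101.04011673050536 60.03712713091814 long axis deg from +y -5.099144946933372
S [ 559.9 -366.8] 87.75182471439868 56.5332877497845 long axis deg from +y -2.4859982249929353
pin [[ 496.  -168.6   12. ]
 [ 418.6 -190.6   12. ]] 80.51683419213931 15.864656097540768
```

```bash
sed -i 's/S=lambda x,y:(265+x/S=lambda x,y:(265+(x-400)/' fit.py; python3 fit.py
```

```text
[644.82497847  13.2690905   -1.83697978] -105.25118836925363 [[-0.2, -2.7], [-0.1, 0.8], [1.7, 4.0], [-1.1, 0.2], [-3.2, -0.3], [0.6, -2.4]]
mouth [0.5293 0.0077 0.1491] [[343.8 250.4]] [[303.6 223.6]]
hinge [ 0.6291 -0.0445  0.0749] [[366.6 217.4]] [[319.5 289.9]]
ctr [0.6606 0.0712 0.036 ] [[319.2 207.1]] [[372.2 286.6]]
[array([398.1, 191. ]), array([384.2, 235.8])]
[array([282.2, 243.7]), array([340.2, 308.2])]
0.5 [[369.7, 231.2], [384.3, 186.0]] [[297.0, 235.2], [327.6, 268.8]]
0.6 [[373.6, 232.7], [388.0, 187.6]] [[292.4, 237.5], [322.6, 271.5]]
0.7 [[377.3, 234.3], [391.7, 189.2]] [[287.9, 240.2], [317.7, 274.6]]
0.8 [[380.8, 235.9], [395.1, 190.9]] [[283.6, 243.3], [313.0, 278.1]]
0.9 [[384.1, 237.5], [398.2, 192.7]] [[279.5, 246.8], [308.5, 281.9]]
1.0 [[387.1, 239.2], [401.1, 194.4]] [[275.7, 250.5], [304.3, 286.0]]
1.1 [[389.8, 240.8], [403.7, 196.2]] [[272.2, 254.5], [300.4, 290.4]]
large top [[ 74. 203.]
 [116.  83.]
 [186.  97.]
 [144. 220.]] [[632. 108.]
 [709. 180.]
 [647. 183.]
 [573. 108.]]
M [530.9 266.8] 101.04011673050536 60.03712713091814 long axis deg from +y -5.099144946933372
S [ 559.9 -366.8] 87.75182471439868 56.5332877497845 long axis deg from +y -2.4859982249929353
pin [[ 496.  -168.6   12. ]
 [ 418.6 -190.6   12. ]] 80.51683419213931 15.864656097540768
```

```bash
python3 - <<'E'
from h import *
s=load("scene0.npz");t=load("top0.npz")
a=cv2.resize(s["img"][210:355,268:430,::-1],(670,600),interpolation=cv2.INTER_LANCZOS4)
cv2.imwrite("pics/crop2.png",a)
b=cv2.resize(t["img"][155:275,280:420,::-1],(700,600),interpolation=cv2.INTER_LANCZOS4)
cv2.imwrite("pics/crop3.png",b)
E
```

```text
(no output)
```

View pics/crop2.png

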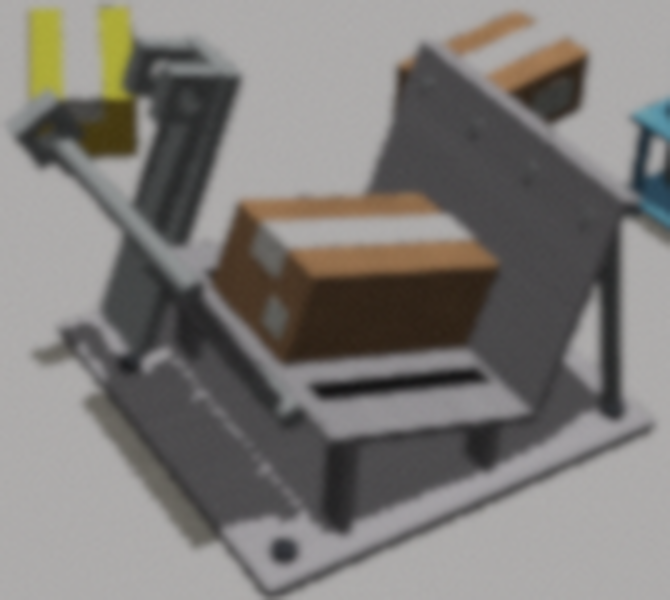

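View pics/crop3.png

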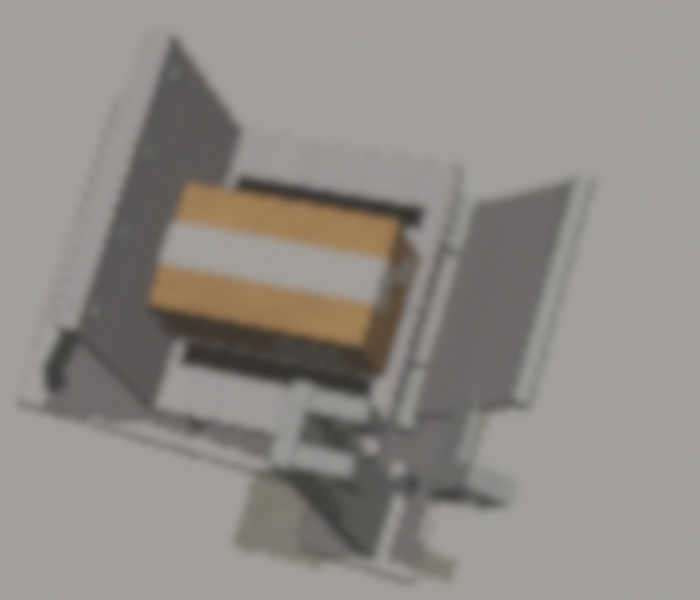

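```bash
cat > fit2.py <<'E'
from fit import *
T=lambda x,y:((x+.5)/5-.5+280,(y+.5)/5-.5+155)
S=lambda x,y:((x+.5)/4.137-.5+268,(y+.5)/4.137-.5+210)
D=[(s,S(622,205),(0,75,112)),(s,S(422,42),(0,-75,112)),(s,S(535,412),(0,75,0)),(s,S(328,434),(116,75,0)),
(t,T(172,37),(0,75,112)),(t,T(68,330),(0,-75,112)),(t,T(240,128),(0,75,0)),(t,T(152,407),(0,-75,0)),(t,T(460,168),(116,75,0)),
(t,T(372,395),(140,-74,91)),(t,T(352,472),(140,-110,91)),(t,T(272,465),(100,-112,92)),(t,T(293,382),(100,-72,92))]
C=[(s,S(240,202),110,-32),(s,S(418,193),0,-32),(s,S(497,265),0,32),(s,S(313,277),110,32),(t,T(190,185),0,32),(t,T(405,215),110,32),(t,T(365,345),110,-32),(t,T(152,303),0,-32)]
def f(q):
    p=q[:3]; c,n=np.cos(q[4]),np.sin(q[4]); 
    r=[proj(K,deck(p,X))[0]-u for K,u,X in D]+[proj(K,deck(p,(c*a-n*b,n*a+c*b+q[3],48)))[0]-u for K,u,a,b in C]
    return np.concatenate(r)
r=least_squares(f,[600,0,-1.84,0,0],loss="soft_l1",x_scale=[10,10,.05,3,.03])
if __name__=="__main__":
    p=r.x[:3]; print(r.x.round(3),np.degrees(p[2]),np.degrees(r.x[4]))
    print(f(r.x).reshape(-1,2).round(1).tolist())
    print("sd",np.sqrt(np.diag(np.linalg.inv(r.jac.T@r.jac)))*.8)
    for X in((126,-110,78),(126,0,0)): print(X,deck(p,X).round(4))
    rim=[T(577,180),T(522,402)]; print(np.round(rim,1), np.round([S(45,135),S(192,285)],1))
    for g in np.arange(.7,1.05,.05):
        P=[deck(p,(126+94*np.sin(g),y,94*np.cos(g))) for y in(55,-55)]; print(round(g,2),proj(t,P).round(1).tolist(),proj(s,P[::-1]).round(1).tolist())
E
python3 fit2.py
```

```text
[ 6.45235e+02  1.22140e+01 -1.80900e+00 -5.33300e+00  1.10000e-02] -103.65571975361757 0.6535652595745622
[[-0.6, -1.5], [-1.7, -1.0], [-1.8, -0.1], [-0.3, 0.7], [-0.1, -1.7], [1.2, -0.5], [0.6, -0.1], [0.6, -0.2], [0.1, -0.8], [0.6, 0.9], [0.1, 0.8], [-1.1, -0.7], [-0.2, -0.9], [-1.6, -0.8], [-0.3, -0.3], [0.5, -0.3], [-0.1, -0.0], [-1.2, -1.5], [-1.4, -0.4], [-0.7, -1.0], [-1.2, -0.5]]
sd [0.69617722 0.53623114 0.00620152 1.42326058 0.01433341]
(126, -110, 78) [0.5299 0.0035 0.1491]
(126, 0, 0) [ 0.6311 -0.0459  0.0749]
[[395.  190.6]
 [384.  235. ]] [[278.5 242.3]
 [314.  278.5]]
0.7 [[391.8, 187.8], [378.8, 233.2]] [[287.5, 241.5], [319.1, 275.6]]
0.75 [[393.6, 188.6], [380.6, 234.0]] [[285.3, 243.1], [316.7, 277.4]]
0.8 [[395.3, 189.4], [382.3, 234.7]] [[283.2, 244.7], [314.4, 279.2]]
0.85 [[396.9, 190.2], [384.0, 235.5]] [[281.2, 246.4], [312.1, 281.1]]
0.9 [[398.4, 191.1], [385.6, 236.3]] [[279.2, 248.2], [309.9, 283.1]]
0.95 [[399.9, 191.9], [387.2, 237.0]] [[277.2, 250.1], [307.8, 285.2]]
1.0 [[401.3, 192.8], [388.6, 237.8]] [[275.4, 252.0], [305.8, 287.3]]
1.05 [[402.7, 193.6], [390.0, 238.6]] [[273.6, 254.0], [303.8, 289.5]]
```

Request:
apply_moves(deltas=[[0, 1.81, 3.95, 0.8, 0, 0, 0.0585], [0, 1.81, 3.95, 0.8, 0, 0, 0.0585], [0, 1.81, 3.95, 0.8, 0, 0, 0.0585], [0, 1.81, 3.95, 0.8, 0, 0, 0.0585], [0, 1.81, 3.95, 0.8, 0, 0, 0.0585], [0, 1.81, 3.95, 0.8, 0, 0, 0.0585], [0, 1.81, 3.95, 0.8, 0, 0, 0.0585], [0, 1.81, 3.95, 0.8, 0, 0, 0.0585], [0, 1.81, 3.95, 0.8, 0, 0, 0.0585], [0, 1.81, 3.95, 0.8, 0, 0, 0.0585]], grip_force=15)

```text
time_s: 1.1
ee_pos: [0.3499, -0.1267, 0.2848]
eef_rot: [3.141, -0.0, 0.899]
force: [0.1, -0.5, 0.6]
grip_width: 0.0939
grip_force: 0.0
```

Request:
apply_moves(deltas=[[0, 1.81, 3.95, 0, 0, 0, 0.0585], [0, 1.81, 3.95, 0, 0, 0, 0.0585], [0, 1.81, 3.95, 0, 0, 0, 0.0585], [0, 1.81, 3.95, 0, 0, 0, 0.0585], [0, 1.81, 3.95, 0, 0, 0, 0.0585], [0, 1.81, 3.95, 0, 0, 0, 0.0585], [0, 1.81, 3.95, -1, 0, 0, 0.0585], [0, 1.81, 3.95, -2, 0, 0, 0.0585], [0, 1.81, 3.95, -2, 0, 0, 0.0585], [0, 1.81, 3.95, -2, 0, 0, 0.0585]])

```text
time_s: 2.1
ee_pos: [0.531, 0.2683, 0.2133]
eef_rot: [-3.141, 0.0, 1.484]
force: [0.4, -0.3, 1.0]
grip_width: 0.0939
grip_force: 0.0
```

```bash
cat > plan.py <<'E'
from fit2 import *
from scipy.spatial.transform import Rotation as Ro
p=r.x[:3].copy()
a=p[2]; ex=np.array([np.cos(a),np.sin(a),0]); DY=np.array([-np.sin(a),np.cos(a),0]); ez=np.array([0,0,1.])
DX=c*ex+sn*ez; DZ=-sn*ex+c*ez
def obs():
    o=ctrl.get_obs(); return np.array(o["ee_pos"]),Ro.from_euler("xyz",o["eef_rot"]),o
def go(pos,R):
    e,q,o=obs(); d=(np.array(pos)-e)*100; w=(Ro.from_matrix(R)*q.inv()).as_rotvec()
    print("t",round(o["time_s"],2),"d cm",d.round(2),"rv",w.round(4),"min rows",np.ceil(max(np.linalg.norm(d)/5,np.linalg.norm(w)/.149)),"F",np.round(o["force"],1))
def down(yaw): return Ro.from_euler("xyz",[np.pi,0,yaw]).as_matrix()
def frame(x,z): return np.c_[x,np.cross(z,x),z]
PL=frame(-DX,-DZ)
def indeck():
    e,_,o=obs(); d=e*1000-deck(p,(0,0,0))*1000; return np.array([d@DX,d@DY,d@DZ]).round(1)
def Fd():
    F=np.array(ctrl.get_obs()["force"]); return np.array([F@DX,F@DY,F@DZ]).round(1)
E
python3 - <<'E'
from plan import *
print("dx",DX.round(3),"dy",DY.round(3),"dz",DZ.round(3))
go((.531,.267,.040),down(np.radians(84.9)))
c_=ctrl.camera("scene"); np.savez("s1.npz",**c_); 
m=onz(t,[(222,185),(190,202),(245,215),(257,170)],.0)*1000; print(m.round())
E
```

```text
dx [-0.225 -0.924  0.309] dy [ 0.972 -0.236  0.   ] dz [0.073 0.3   0.951]
t 2.1 d cm [ -0.    -0.13 -17.33] rv [ 0.0002 -0.0004 -0.0026] min rows 4.0 F [ 0.4 -0.3  1. ]
[[717. 325.   0.]
 [668. 402.   0.]
 [641. 259.   0.]
 [763. 239.   0.]]
```

Request:
apply_moves(deltas=[[0, 0, 0, -4.5, 0, 0, 0], [0, 0, 0, -4.5, 0, 0, 0], [0, 0, 0, -4.3, 0, 0, 0], [0, 0, 0, -4, 0, 0, 0], [255, 0, 0, 0, 0, 0, 0], [255, 0, 0, 0, 0, 0, 0], [255, 0, 0, 0, 0, 0, 0], [255, 0, 0, 0, 0, 0, 0]], grip_force=22)

```text
time_s: 2.95
ee_pos: [0.5317, 0.2669, 0.0437]
eef_rot: [3.139, -0.002, 1.482]
force: [0.0, 0.5, -0.2]
grip_width: 0.0656
grip_force: 0.0
```

```bash
python3 - <<'E'
from plan import *
e,q,o=obs(); print(e,o["grip_width"],o["grip_force"])
for dx,h in((62,60),(62,2)):
    go(deck(p,(dx,-3,48+40+h)),PL)
go((.531,.267,.26),q.as_matrix())
E
```

```text
[0.53172    0.26694304 0.04371366] 0.06557606939728561 0.0
t 2.95 d cm [ 12.16 -20.86  15.22] rv [-0.3113  0.0544 -0.1485] min rows 6.0 F [ 0.   0.5 -0.2]
t 2.95 d cm [ 11.74 -22.6    9.7 ] rv [-0.3113  0.0544 -0.1485] min rows 6.0 F [ 0.   0.5 -0.2]
t 2.95 d cm [-7.000e-02  1.000e-02  2.163e+01] rv [-0.  0.  0.] min rows 5.0 F [ 0.   0.5 -0.2]
```

Request:
apply_moves(deltas=[[255, 0, 0, 0, 0, 0, 0], [255, 0, 0, 0, 0, 0, 0], [255, 0, 0, 0, 0, 0, 0], [255, 0, 0, 0, 0, 0, 0]])

```text
time_s: 3.35
ee_pos: [0.5308, 0.2665, 0.0416]
eef_rot: [3.141, -0.0, 1.482]
force: [-0.4, 1.1, 1.0]
grip_width: 0.0331
grip_force: 0.0
```

```bash
python3 - <<'E'
from plan import *
A=np.zeros((400,800,3),np.uint8)
for i,n in enumerate(("scene","top")):
    C=ctrl.camera(n); e,_,_=obs(); u=proj(C,[e])[0]; print(n,u); 
    im=C["img"][...,::-1].copy(); x,y=int(u[0])-60,int(u[1])-60; A[:,400*i:400*i+400]=cv2.resize(im[y:y+120,x:x+120],(400,400),interpolation=cv2.INTER_CUBIC)
cv2.imwrite("pics/m1.png",A); print(proj(s,[[.531,.267,.042]]))
E
```

```text
scene [384.157966   223.21035988]
top [235.27154634 253.85588595]
[[384.38585047 223.01198641]]
```

View pics/m1.png

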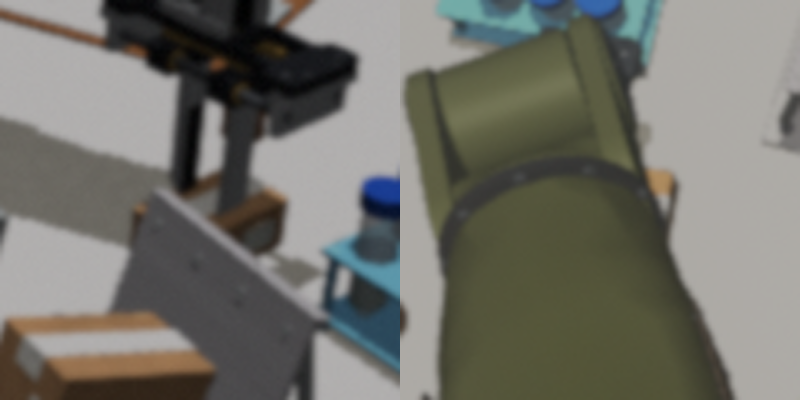

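```bash
python3 - <<'E'
from plan import *
e,q,o=obs(); y=q.as_matrix()[:,1]; print(e,y,o["grip_width"],o["grip_force"],o["force"])
C=ctrl.camera("scene"); u0=proj(C,[[.5308,.2665,.0416]])[0].astype(int)-60
for w in(.0165,.030):
    print(w,((proj(C,[e+y*w,e-y*w,e+y*w+[0,0,.05],e-y*w+[0,0,.05]])-u0)*3.333).round())
E
```

```text
[0.53070644 0.26653196 0.04145804] [ 9.96042237e-01 -8.88811482e-02 -5.17097508e-05] 0.02547951822776476 0.0 [-0.1549079   0.12161281 -0.40503388]
0.0165 [[217. 211.]
 [184. 191.]
 [225. 149.]
 [191. 131.]]
0.03 [[231. 219.]
 [171. 183.]
 [239. 157.]
 [177. 123.]]
```

```bash
python3 - <<'E'
from plan import *
print(ctrl.tip_reach, [x for x in dir(ctrl) if x[0]!="_"])
e,q,o=obs(); print(e,q.as_matrix().round(3),o["grip_width"],o["force"],o["qpos"])
C=ctrl.camera("scene"); np.savez("s2.npz",**C); u0=proj(C,[e])[0]; u0=(int(u0[0])-40,int(u0[1])-45)
I=C["img"][u0[1]:u0[1]+75,u0[0]:u0[0]+100,::-1]; I0=s["img"][u0[1]:u0[1]+75,u0[0]:u0[0]+100,::-1]
cv2.imwrite("pics/m2.png",np.hstack([cv2.resize(z,(400,300),interpolation=cv2.INTER_CUBIC) for z in(I0,I)]))
z=q.as_matrix()[:,2]; y=q.as_matrix()[:,1]
print(((proj(C,[e,e+z*.025,e+y*.02+z*.025,e-y*.02+z*.025])-u0)*4).round()+[400,0])
X=[(.531,.267)+np.array(v) for v in((-.0344,.0472),(.0255,.0525),(.0344,-.0472),(-.0255,-.0525))]
print("carton top corners pred",((proj(s,[(*v,.042) for v in X])-u0)*4).round(), "bottom",((proj(s,[(*v,.0) for v in X])-u0)*4).round())
E
```

```text
0.025 ['MotionError', 'camera', 'get_obs', 'hand_in', 'tip_reach']
[0.53070313 0.26653105 0.04142236] [[ 0.089  0.996 -0.   ]
 [ 0.996 -0.089  0.   ]
 [ 0.    -0.    -1.   ]] 0.02121145210508315 [-0.75527745  0.97291823 -0.28007753] [4.03744255e-01 5.72163755e-01 1.53759864e+00 2.87534579e-05
 1.03187189e+00 4.92723845e-01]
[[561. 181.]
 [557. 216.]
 [581. 231.]
 [533. 202.]]
carton top corners pred [[167. 131.]
 [249. 166.]
 [156. 233.]
 [ 71. 195.]] bottom [[160. 188.]
 [241. 223.]
 [149. 293.]
 [ 66. 254.]]
```

View pics/m2.png

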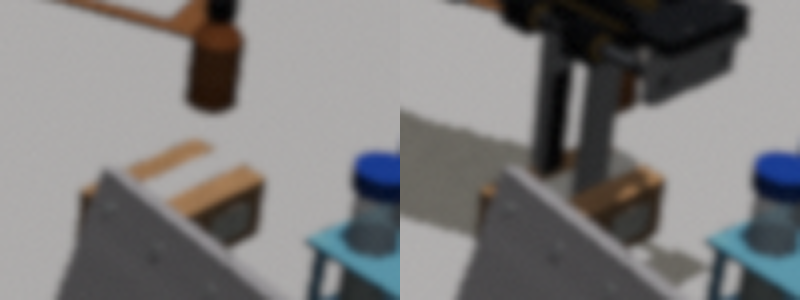

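```bash
python3 - <<'E'
from plan import *
out=[]
for f,e,w in(("s1.npz",(.531,.2683,.2133),.047),("s2.npz",(.5307,.2665,.0414),.0106)):
    C=load(f); R=down(1.483); e=np.array(e); u=proj(C,[e])[0]; x,y=int(u[0])-50,int(u[1])-75
    im=cv2.resize(C["img"][y:y+125,x:x+100,::-1],(400,500),interpolation=cv2.INTER_CUBIC)
    for sg in(1,-1):
        for dz,col in((.025,(0,0,255)),(0,(0,255,0)),(-.072,(255,0,0))):
            v=(proj(C,[e+sg*w*R[:,1]+dz*R[:,2]])[0]-[x,y])*4; cv2.circle(im,tuple(int(k) for k in v),4,col,-1)
    out.append(im)
cv2.imwrite("pics/m3.png",np.hstack(out))
E
```

View pics/m3.png

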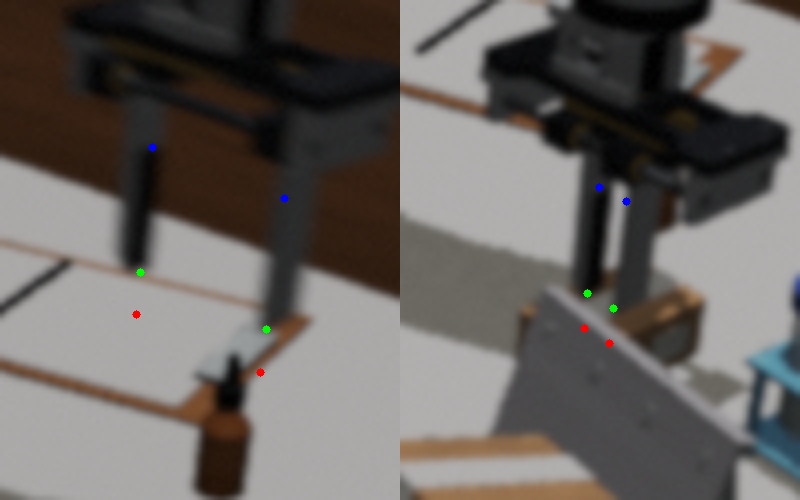

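Request:
apply_moves(deltas=[[0, 0, 0, 1, 0, 0, 0], [0, 0, 0, 0, 0, 0, 0], [0, 0, 0, 0, 0, 0, 0], [0, 0, 0, 0, 0, 0, 0], [0, 0, 0, 0, 0, 0, 0], [0, 0, 0, 0, 0, 0, 0], [0, 0, 0, 0, 0, 0, 0], [0, 0, 0, 0, 0, 0, 0], [0, 0, 0, 0, 0, 0, 0]])

```text
time_s: 4.45
ee_pos: [0.5307, 0.2665, 0.0514]
eef_rot: [-3.142, 0.0, 1.482]
force: [-0.8, -0.6, 0.2]
grip_width: 0.0859
grip_force: 0.0
```

```bash
python3 - <<'E'
from plan import *
u0=proj(s,[[0.53070313,0.26653105,0.04142236]])[0]; u0=(int(u0[0])-40,int(u0[1])-45)
w=onz(s,[(188/4+u0[0],141/4+u0[1]),(263/4+u0[0],168/4+u0[1])],.042)*1000; print(w.round(1))
X=[(.531,.267)+np.array(v) for v in((-.0344,.0472),(.0255,.0525))]; print(X)
e,q,o=obs(); print(e,o["grip_width"])
E
```

```text
[[513.  314.8  42. ]
 [563.9 323.3  42. ]]
[array([0.4966, 0.3142]), array([0.5565, 0.3195])]
[0.53069819 0.26652184 0.05141226] 0.0859482702730789
```

Request:
apply_moves(deltas=[[0, 0.3, 0, -1.2, 0, 0, 0], [0, 0, 0, -1.2, 0, 0, 0], [0, 0, 0, -1.2, 0, 0, 0], [255, 0, 0, 0, 0, 0, 0], [255, 0, 0, 0, 0, 0, 0], [255, 0, 0, 0, 0, 0, 0], [255, 0, 0, 0, 0, 0, 0], [255, 0, 0, 0, 0, 0, 0]], grip_force=22)

```text
time_s: 5.25
ee_pos: [0.5339, 0.2666, 0.0159]
eef_rot: [3.141, -0.0, 1.482]
force: [0.1, 0.8, 1.7]
grip_width: 0.0597
grip_force: 22.0
```

Request:
apply_moves(deltas=[[255, 0, 0, 0, 0, 0, 0], [255, 0, 0, 0, 0, 0, 0], [255, 0, 0, 0, 0, 0, 0]])

```text
time_s: 5.55
ee_pos: [0.5339, 0.2666, 0.0159]
eef_rot: [3.141, -0.0, 1.482]
force: [-1.2, -0.4, 6.4]
grip_width: 0.0598
grip_force: 22.0
```

```bash
python3 - <<'E'
from plan import *
e,q,o=obs()
go(deck(p,(62,-3,64+90)),PL)
print((DZ*-8.7).round(2),(DX*-1).round(3))
E
```

```text
t 5.55 d cm [ 11.99 -20.65  18.57] rv [-0.3105  0.0518 -0.1482] min rows 7.0 F [-1.2 -0.4  6.4]
[-0.63 -2.61 -8.27] [ 0.225  0.924 -0.309]
```

Request:
apply_moves(deltas=[[255, 0, 0, 2, 0, 0, 0], [255, 0, 0, 4, 0, 0, 0], [255, 0, 0, 4.5, 0, 0, 0], [255, 0, 0, 4.5, 0, 0, 0], [255, 1.71, -2.95, 4.0, -0.0444, 0.0074, -0.0212], [255, 1.71, -2.95, 0, -0.0444, 0.0074, -0.0212], [255, 1.71, -2.95, 0, -0.0444, 0.0074, -0.0212], [255, 1.71, -2.95, 0, -0.0444, 0.0074, -0.0212], [255, 1.71, -2.95, 0, -0.0444, 0.0074, -0.0212], [255, 1.71, -2.95, 0, -0.0444, 0.0074, -0.0212]])

```text
time_s: 6.55
ee_pos: [0.6359, 0.0897, 0.2029]
eef_rot: [-3.137, 0.272, 1.354]
force: [-0.2, 0.0, -3.3]
grip_width: 0.0598
grip_force: 22.0
```

Request:
apply_moves(deltas=[[255, 1.71, -2.95, -0.45, -0.0444, 0.0074, -0.0212], [255, 0, 0, 0, 0, 0, 0]])

```text
time_s: 6.75
ee_pos: [0.6532, 0.0584, 0.1966]
eef_rot: [-3.138, 0.318, 1.33]
force: [-0.6, 0.1, -2.6]
grip_width: 0.0598
grip_force: 22.0
```

```bash
python3 - <<'E'
from plan import *
e,q,o=obs(); print(indeck(),o["grip_width"])
go(deck(p,(62,-3,64+3)),PL)
out=[]
for n in("scene","top"):
    C=ctrl.camera(n); np.savez(n+"3.npz",**C)
C=load("scene3.npz"); R=q.as_matrix()
# predicted carton bottom corners, tips
im=C["img"][...,::-1].copy(); im=cv2.resize(im[100:340,260:480],(733,800*240//240),interpolation=cv2.INTER_CUBIC) if 0 else cv2.resize(im[110:320,260:470],(600,600),interpolation=cv2.INTER_CUBIC)
k=600/210
def dot(X,col):
    v=(proj(C,[X])[0]-[260,110])*k; cv2.circle(im,tuple(int(a) for a in v),3,col,-1)
for a in(-.05,.05):
    for b in(-.03,.03):
        dot(e+R@[a,b,.016],(0,0,255)); dot(e+R@[a,b,-.026],(0,255,0))
        dot(e+R@[a,b,.016]-[0,0,0]+ (R[:,2]*0.025-np.array([0,0,-.025])),(255,0,0))
cv2.imwrite("pics/m4.png",im)
E
```

```text
[ 62.2  -3.1 148.7] 0.05979813798941947
t 6.75 d cm [-0.58 -2.44 -7.78] rv [ 0.0028 -0.0038  0.0039] min rows 2.0 F [-0.6  0.1 -2.6]
```

View pics/m4.png

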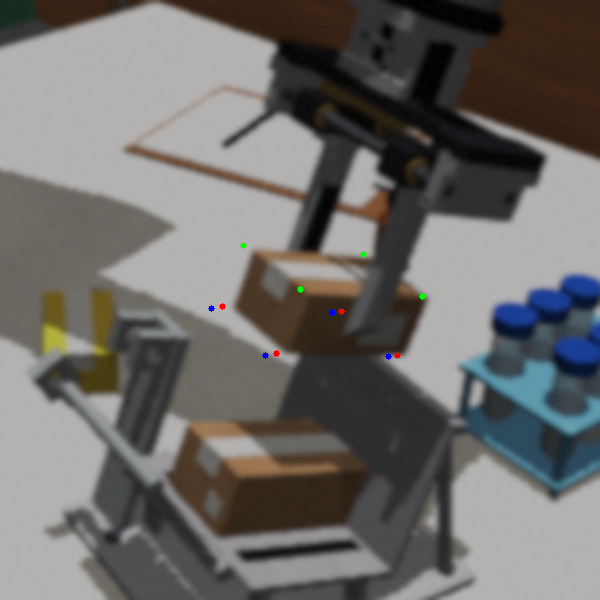

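Request:
apply_moves(deltas=[[255, -0.18, -0.74, 0.25, 0.003, -0.004, 0.004], [255, -0.14, -0.58, -1.83, 0, 0, 0], [255, -0.14, -0.58, -1.83, 0, 0, 0], [255, -0.14, -0.58, -1.83, 0, 0, 0], [255, -0.14, -0.58, -1.83, 0, 0, 0], [255, 0, 0, 0, 0, 0, 0]])

```text
time_s: 7.45
ee_pos: [0.6437, 0.0306, 0.1265]
eef_rot: [-3.141, 0.312, 1.337]
force: [-0.9, -0.2, -3.3]
grip_width: 0.0601
grip_force: 22.0
```

```bash
python3 - <<'E'
from plan import *
print(indeck(),Fd()); go(deck(p,(62,-3,64+3)),PL)
E
```

```text
[68.4 -5.8 73. ] [-0.6 -0.9 -3.3]
t 7.45 d cm [ 0.37  0.34 -0.77] rv [-0.0026  0.0001 -0.004 ] min rows 1.0 F [-0.9 -0.2 -3.3]
```

Request:
apply_moves(deltas=[[255, 0.19, -0.1, -0.15, 0, 0, 0], [255, -0.01, -0.06, -0.19, 0, 0, 0], [255, -0.01, -0.06, -0.19, 0, 0, 0]])

```text
time_s: 7.75
ee_pos: [0.6473, 0.029, 0.1239]
eef_rot: [3.137, 0.31, 1.335]
force: [-0.6, -0.4, -2.1]
grip_width: 0.0597
grip_force: 22.0
```

Request:
apply_moves(deltas=[[255, -0.01, -0.03, -0.1, 0, 0, 0]])

```text
time_s: 7.85
ee_pos: [0.6469, 0.0285, 0.1223]
eef_rot: [3.138, 0.311, 1.335]
force: [-0.4, -0.8, -2.6]
grip_width: 0.0601
grip_force: 22.0
```

Request:
apply_moves(deltas=[[255, -0.01, -0.03, -0.1, 0, 0, 0]])

```text
time_s: 7.95
ee_pos: [0.6467, 0.0282, 0.1212]
eef_rot: [3.138, 0.311, 1.335]
force: [0.2, -0.5, -2.5]
grip_width: 0.0598
grip_force: 22.0
```

Request:
apply_moves(deltas=[[255, 0.045, 0.185, -0.062, 0, 0, 0], [255, 0.045, 0.185, -0.062, 0, 0, 0], [255, 0.045, 0.185, -0.062, 0, 0, 0]])

```text
time_s: 8.25
ee_pos: [0.6481, 0.0339, 0.1191]
eef_rot: [3.139, 0.311, 1.335]
force: [-0.2, 0.1, -2.0]
grip_width: 0.0596
grip_force: 22.0
```

Request:
apply_moves(deltas=[[255, 0.045, 0.185, -0.062, 0, 0, 0], [255, 0.045, 0.185, -0.062, 0, 0, 0]])

```text
time_s: 8.45
ee_pos: [0.649, 0.0375, 0.1179]
eef_rot: [3.139, 0.311, 1.335]
force: [-1.2, -0.1, -2.8]
grip_width: 0.0597
grip_force: 22.0
```

Request:
apply_moves(deltas=[[255, 0.045, 0.185, -0.062, 0, 0, 0]])

```text
time_s: 8.55
ee_pos: [0.6494, 0.0394, 0.1172]
eef_rot: [3.139, 0.311, 1.335]
force: [-0.6, 0.2, -2.6]
grip_width: 0.0602
grip_force: 22.0
```

Request:
apply_moves(deltas=[[255, 0.045, 0.185, -0.062, 0, 0, 0]])

```text
time_s: 8.65
ee_pos: [0.6499, 0.0412, 0.1166]
eef_rot: [3.139, 0.311, 1.335]
force: [-0.1, -0.6, -2.3]
grip_width: 0.0596
grip_force: 22.0
```

```bash
python3 - <<'E'
from plan import *
print(indeck(),Fd()); go(deck(p,(50,-3,64)),PL)
E
```

```text
[54.1 -2.3 67.1] [-0.1  0.1 -2.4]
t 8.65 d cm [ 0.    0.3  -0.43] rv [-0.0025  0.0034 -0.0037] min rows 1.0 F [-0.1 -0.6 -2.3]
```

Request:
apply_moves(deltas=[[255, 0.045, 0.185, -0.062, -0.002, 0.003, -0.004]])

```text
time_s: 8.75
ee_pos: [0.65, 0.0422, 0.1165]
eef_rot: [-3.141, 0.316, 1.331]
force: [-7.7, -11.2, 5.3]
grip_width: 0.0598
grip_force: 22.0
```

Request:
apply_moves(deltas=[[255, 0.034, 0.139, -0.046, 0, 0, 0]])

```text
time_s: 8.85
ee_pos: [0.6499, 0.0424, 0.1164]
eef_rot: [-3.14, 0.318, 1.331]
force: [-13.2, -18.3, 8.3]
grip_width: 0.0601
grip_force: 22.0
```

Request:
apply_moves(deltas=[[255, 0.034, 0.139, -0.046, 0, 0, 0]])

```text
time_s: 8.95
ee_pos: [0.65, 0.0428, 0.1162]
eef_rot: [-3.14, 0.319, 1.33]
force: [-14.4, -20.1, 9.6]
grip_width: 0.0597
grip_force: 22.0
```

Request:
apply_moves(deltas=[[255, 0.034, 0.139, -0.046, 0, 0, 0]])

```text
time_s: 9.05
ee_pos: [0.6502, 0.0436, 0.1159]
eef_rot: [-3.14, 0.32, 1.33]
force: [-15.7, -21.7, 9.4]
grip_width: 0.0597
grip_force: 22.0
```

```bash
python3 - <<'E'
from plan import *
print(indeck(),Fd()); go(deck(p,(50,-3,64)),PL)
E
```

```text
[51.6 -2.6 67.2] [ 26.5 -10.1   1.3]
t 9.05 d cm [-0.03  0.06 -0.36] rv [ 0.0054 -0.0031  0.0032] min rows 1.0 F [-15.7 -21.7   9.4]
```

Request:
apply_moves(deltas=[[255, -0.09, -0.36, 0.12, 0.005, -0.003, 0.003]])

```text
time_s: 9.15
ee_pos: [0.6503, 0.0426, 0.1161]
eef_rot: [3.14, 0.309, 1.334]
force: [-0.0, 0.2, -2.3]
grip_width: 0.0596
grip_force: 22.0
```

Request:
apply_moves(deltas=[[255, -0.01, -0.045, -0.142, 0, 0, 0]])

```text
time_s: 9.25
ee_pos: [0.6505, 0.0427, 0.1148]
eef_rot: [3.139, 0.308, 1.334]
force: [-0.0, -0.2, -2.5]
grip_width: 0.0599
grip_force: 22.0
```

Request:
apply_moves(deltas=[[255, -0.01, -0.045, -0.142, 0, 0, 0]])

```text
time_s: 9.35
ee_pos: [0.6503, 0.0425, 0.1131]
eef_rot: [3.139, 0.308, 1.334]
force: [0.1, 0.5, 3.3]
grip_width: 0.0599
grip_force: 22.0
```

```bash
python3 - <<'E'
from plan import *
print(indeck(),Fd()); go(deck(p,(50,-3,64)),PL); print(obs()[2]["moment"])
E
```

```text
[51.8 -2.2 64.3] [ 0.5 -0.1  3.3]
t 9.35 d cm [-0.04  0.18 -0.08] rv [-0.0051  0.0038 -0.0025] min rows 1.0 F [0.1 0.5 3.3]
[ 0.06543049 -0.03476855 -0.06988176]
```

Request:
apply_moves(deltas=[[255, 0.02, 0.09, -0.04, -0.005, 0.004, -0.002]])

```text
time_s: 9.45
ee_pos: [0.6504, 0.0427, 0.1131]
eef_rot: [-3.141, 0.316, 1.333]
force: [-6.0, -9.7, 7.6]
grip_width: 0.0599
grip_force: 22.0
```

Request:
apply_moves(deltas=[[255, 0.02, 0.09, -0.04, 0, 0, 0]])

```text
time_s: 9.55
ee_pos: [0.6504, 0.0428, 0.1132]
eef_rot: [-3.141, 0.318, 1.332]
force: [-9.9, -14.9, 11.2]
grip_width: 0.0602
grip_force: 22.0
```

```bash
python3 - <<'E'
from plan import *
print(indeck(),Fd()); go(deck(p,(50,-3,64)),PL); print(obs()[2]["moment"])
E
```

```text
[51.5 -2.2 64.4] [19.5 -6.1  5.4]
t 9.55 d cm [-0.04  0.15 -0.09] rv [ 0.0034 -0.0017  0.0006] min rows 1.0 F [ -9.9 -14.9  11.2]
[-3.28478563  1.59403111 -0.38932198]
```

Request:
apply_moves(deltas=[[255, -0.02, -0.09, 0.03, 0.003, -0.002, 0], [40, 0, 0, 0, 0, 0, 0], [40, 0, 0, 0, 0, 0, 0], [40, 0, 0, 0, 0, 0, 0], [40, 0.04, 0.15, 0.5, 0, 0, 0], [40, 0.08, 0.3, 0.95, 0, 0, 0], [40, 0.3, 1.2, 3.8, 0, 0, 0], [0, 0.3, 1.2, 3.8, 0, 0, 0]])

```text
time_s: 10.35
ee_pos: [0.6574, 0.0724, 0.2046]
eef_rot: [-3.141, 0.311, 1.333]
force: [0.2, 0.1, 0.2]
grip_width: 0.0838
grip_force: 0.0
```

```bash
python3 - <<'E'
from plan import *
e,q,o=obs();print(indeck(),Fd(),o["qpos"])
d=(np.array([.560,-.366])-e[:2])*100;print(d); go((.560,-.366,.26),down(np.radians(87.5)));go((.560,-.366,.26),down(np.radians(-92.5)))
for n in("scene","top"): np.savez(n+"4.npz",**ctrl.camera(n))
C=load("scene4.npz"); A=cv2.resize(C["img"][195:325,275:410,::-1],(600,578),interpolation=cv2.INTER_CUBIC); cv2.imwrite("pics/m5.png",A)
# numeric: brown mask bottom/back edges: predicted corners of medium
X=[deck(p,(a_,b-2.5,z)) for a_ in(0,100) for b in(-30,30) for z in(48,90)]
E
```

```text
[ 50.8  -2.4 160.8] [-0.1  0.2  0.3] [ 0.16964135  0.64327509  1.05476844 -0.28432999  1.57024543  0.4258257 ]
[ -9.74041064 -43.84309861]
t 10.35 d cm [ -9.74 -43.84   5.54] rv [ 0.308  -0.0438  0.1927] min rows 10.0 F [0.2 0.1 0.2]
t 10.35 d cm [ -9.74 -43.84   5.54] rv [-0.0645 -0.4537 -2.9139] min rows 20.0 F [0.2 0.1 0.2]
```

Request:
apply_moves(deltas=[[0, 0, 0, 2.8, 0, 0, 0], [0, -0.97, -4.38, 2.8, 0.0308, -0.0044, 0.0193], [0, -0.97, -4.38, 0, 0.0308, -0.0044, 0.0193], [0, -0.97, -4.38, 0, 0.0308, -0.0044, 0.0193], [0, -0.97, -4.38, 0, 0.0308, -0.0044, 0.0193], [0, -0.97, -4.38, 0, 0.0308, -0.0044, 0.0193], [0, -0.97, -4.38, 0, 0.0308, -0.0044, 0.0193], [0, -0.97, -4.38, -1, 0.0308, -0.0044, 0.0193], [0, -0.97, -4.38, -2, 0.0308, -0.0044, 0.0193], [0, -0.97, -4.38, -3, 0.0308, -0.0044, 0.0193]])

```text
time_s: 11.45
ee_pos: [0.5713, -0.3187, 0.2008]
eef_rot: [3.14, 0.031, 1.509]
force: [0.9, 0.4, 0.2]
grip_width: 0.094
grip_force: 0.0
```

Request:
apply_moves(deltas=[[0, -0.97, -4.38, -4, 0.0308, -0.0044, 0.0193], [0, 0, 0, 0, 0, 0, 0]])

```text
time_s: 11.65
ee_pos: [0.5601, -0.3566, 0.1611]
eef_rot: [-3.136, -0.005, 1.523]
force: [-0.8, 0.5, -1.5]
grip_width: 0.0941
grip_force: 0.0
```

```bash
python3 - <<'E'
from plan import *
go((.560,-.366,.012),down(np.radians(87.5)))
# measure medium carton: check the brown/white contour in top & scene after placing
for n in("scene","top"): np.savez(n+"5.npz",**ctrl.camera(n))
C=load("top5.npz"); hsv=cv2.cvtColor(C["img"],cv2.COLOR_RGB2HSV)
x,y,w,h=290,160,100,90; sub=hsv[y:y+h,x:x+w]; m=((sub[...,1]>110)&(sub[...,2]>110)); pts=np.argwhere(m)[:,::-1]+[x,y]
r_=cv2.minAreaRect(pts.astype(np.float32)); b=cv2.boxPoints(r_)
# intersect with plane deck z=90
o_,d=ray(C,b); n0=deck(p,(0,0,90)); k=((n0-o_)@DZ)/(d@DZ); X=(o_+d*k[:,None]-deck(p,(0,0,0)))*1000
print(len(pts),b.round(1).tolist(),np.c_[X@DX,X@DY].round(1).tolist())
E
```

```text
t 11.65 d cm [-1.000e-02 -9.400e-01 -1.491e+01] rv [-0.0049 -0.0049  0.0042] min rows 3.0 F [-0.8  0.5 -1.5]
231 [[307.20001220703125, 204.6999969482422], [319.1000061035156, 178.8000030517578], [362.29998779296875, 198.5], [350.3999938964844, 224.5]] [[8.2, -26.9], [16.7, 40.5], [132.8, 11.4], [123.5, -53.2]]
```

```bash
python3 - <<'E'
from plan import *
C=load("top5.npz"); hsv=cv2.cvtColor(C["img"],cv2.COLOR_RGB2HSV).astype(int)
X=[deck(p,(a_,b-2.5,90)) for a_,b in((0,-30),(0,30),(100,30),(100,-30))]; print(proj(C,X).round(1).tolist())
for y in range(178,232):
    print(y,"".join("B" if (hsv[y,x,1]>110 and hsv[y,x,2]>110) else "d" if hsv[y,x,1]>90 and hsv[y,x,2]>40 else "w" if hsv[y,x,2]>165 else "k" if hsv[y,x,2]<90 else "." for x in range(298,372)))
E
```

```text
[[303.3, 206.4], [311.0, 182.7], [350.7, 189.6], [343.3, 214.0]]
178 wwwwwwwwww...................wwwwwwwwwwwwwwwwwwwwwwwwwwwwwwwwwwwwwwwwwwwww
179 wwwwwwwwww....................wwwwwwwwwwwwwwwwwwwwwwwwwwwwwwwwwwwwwwwwwwww
180 wwwwwwwww......................wwwwwwwwwwwwwwwwwwwwwwwwwwwwwwwwwwwwwwwwwww
181 wwwwwwwww......................wwwwwwwwwwwwwwwwwwwwwwwwwwwwwwwwwwwwwwwwwww
182 wwwwwwwww......................wwwwwwwwwwwwwwwwwwwwwwwwwwwwwwwwwwwwwwwwwww
183 wwwwwwww.......................wwwwwwwwwwwwwwwwwwwwwwwwwwwwwwwwwwwwwwwwwww
184 wwwwwwww.......d...............wwwwwwwwwwwwwwwwwwwwwwwwwwwwwwwwwwwwwwwwwww
185 wwwwwwww......ddddddd.........wwwwwwwwwwwwwwwwwwwwwwwwwwwwwwwwwwwwwwwwwwww
186 wwwwwww......dddddddddddddd...wwwwwwwwwwwwwwwwwwwwwwwwwwwwwwwwwwwwwwwwwwww
187 wwwwwww......dddddddddddddddddwwwwwwwwwwwwwwwwwwwwwwwwwwwwwwwwwwwwwwwwwwww
188 wwwwwww......dddddddddddddddddddddddwwwwwwwwwwwwwwwwwwwwwwwwwwwwwwwwwwwww.
189 wwwwww.......dddddddBddddddddddddddddddddwwwwwwwwwwwwwwwwwwwwwwwwwwwwwwww.
190 wwwwww.......wwddddddddddBdBdBBdBBdddBBddddddddwwwwwwwwwwwwwwwwwwwwwwwwww.
191 wwww
[... 2530 characters left out ...]
..............kkkkkkkkkkkkkkkkkkkkkkkk...dddddBdddddd...............
224 ....................kkkkkkkkkkkkkkkkkkkkkkkkkkkkk..dddddddd...............
225 ...................kkkkkkkkkkkkkkkkkkkkkkkkkkkkkkkkkkkk.ddd...............
226 ...................kkkkkkkkkkkkkkkkkkkkkkkkkkkkkkkkkkkkkdd................
227 .....................kkkkkkkkkkkkkkkkkkkkkkkkkkkkkkkkkkk.d................
228 .................w........kkkkkkkkkkkkkkkkkkkkkkkkkkkkkkk.................
229 ................wwwwww.........kkkkkkkkkkkkkkkkkkkkkkkkkk.................
230 ................wwwwwwwwww.........kkkkkkkkkkkkkkkkkkkk.....w.............
231 ...............wwwwwwwwwwwwwwww..............kkkkkkkkkkk..ww..............
```

Request:
apply_moves(deltas=[[0, 0, -0.9, -4.5, -0.005, -0.005, 0.004], [0, 0, 0, -4.5, 0, 0, 0], [0, 0, 0, -3.4, 0, 0, 0], [0, 0, 0, -2.5, 0, 0, 0], [255, 0, 0, 0, 0, 0, 0], [255, 0, 0, 0, 0, 0, 0], [255, 0, 0, 0, 0, 0, 0], [255, 0, 0, 0, 0, 0, 0], [255, 0, 0, 0, 0, 0, 0], [255, 0, 0, 0, 0, 0, 0]], grip_force=20)

```text
time_s: 12.75
ee_pos: [0.5638, -0.3623, 0.0186]
eef_rot: [3.134, 0.005, 1.531]
force: [-1.5, 1.8, 6.2]
grip_width: 0.0559
grip_force: 20.0
```

```bash
python3 - <<'E'
from plan import *
e,q,o=obs(); print(e,o["grip_width"],o["grip_force"],o["force"])
go(e+[0,0,.21],q.as_matrix())
go(deck(p,(58,-2.5,90+12+70)),PL)
E
```

```text
[ 0.56380175 -0.36231351  0.01861704] 0.0559199628488635 20.000908970832825 [-1.51980339  1.76019648  6.22891799]
t 12.75 d cm [ 0.  0. 21.] rv [ 0. -0.  0.] min rows 5.0 F [-1.5  1.8  6.2]
t 12.75 d cm [ 9.27 43.15 19.89] rv [-0.3054  0.05   -0.1984] min rows 10.0 F [-1.5  1.8  6.2]
```

Request:
apply_moves(deltas=[[255, 0, 0, 2, 0, 0, 0], [255, 0, 0, 4, 0, 0, 0], [255, 0, 0, 4.5, 0, 0, 0], [255, 0.93, 4.31, 4.5, -0.0305, 0.005, -0.0198], [255, 0.93, 4.31, 2.5, -0.0305, 0.005, -0.0198], [255, 0.93, 4.31, 2.4, -0.0305, 0.005, -0.0198], [255, 0.93, 4.31, 0, -0.0305, 0.005, -0.0198], [255, 0.93, 4.31, 0, -0.0305, 0.005, -0.0198], [255, 0.93, 4.31, 0, -0.0305, 0.005, -0.0198], [255, 0.93, 4.31, 0, -0.0305, 0.005, -0.0198]])

```text
time_s: 13.75
ee_pos: [0.6264, -0.0683, 0.2068]
eef_rot: [-3.136, 0.222, 1.392]
force: [0.5, -0.3, -2.6]
grip_width: 0.0557
grip_force: 19.9
```

Request:
apply_moves(deltas=[[255, 0.93, 4.31, 0, -0.0305, 0.005, -0.0198], [255, 0.93, 4.31, 0, -0.0305, 0.005, -0.0198], [255, 0.93, 4.0, 0, -0.0305, 0.005, -0.0198], [255, 0, 0, 0, 0, 0, 0]])

```text
time_s: 14.15
ee_pos: [0.6546, 0.0616, 0.2055]
eef_rot: [-3.139, 0.314, 1.338]
force: [-0.3, -0.1, -3.2]
grip_width: 0.0555
grip_force: 19.9
```

```bash
python3 - <<'E'
from plan import *
e,q,o=obs(); print(indeck(),Fd(),o["grip_width"]); go(deck(p,(60,-2.5,90+18.6+6)),PL)
E
```

```text
[ 61.7  -2.6 158.1] [-0.8 -0.3 -3.1] 0.05549147685227337
t 14.15 d cm [-0.27 -1.15 -4.19] rv [-0.0012 -0.0023 -0.0049] min rows 1.0 F [-0.3 -0.1 -3.2]
```

Request:
apply_moves(deltas=[[255, -0.09, -0.38, -1.4, -0.001, -0.002, -0.005], [255, -0.09, -0.38, -1.4, 0, 0, 0], [255, -0.09, -0.38, -1.4, 0, 0, 0], [255, 0.045, 0.185, -0.062, 0, 0, 0]])

```text
time_s: 14.55
ee_pos: [0.6511, 0.0453, 0.1616]
eef_rot: [-3.139, 0.315, 1.327]
force: [0.1, -0.2, -1.8]
grip_width: 0.0557
grip_force: 19.9
```

Request:
apply_moves(deltas=[[255, 0.045, 0.185, -0.162, 0, 0, 0], [255, 0.045, 0.185, -0.162, 0, 0, 0], [255, 0.045, 0.185, -0.062, 0, 0, 0]])

```text
time_s: 14.85
ee_pos: [0.6537, 0.0524, 0.1606]
eef_rot: [3.14, 0.313, 1.327]
force: [-0.4, -0.9, -2.7]
grip_width: 0.0558
grip_force: 19.9
```

```bash
python3 - <<'E'
from plan import *
e,q,o=obs(); print(indeck(),Fd(),o["grip_width"]); go(deck(p,(46,-2.5,90+18.6+3)),PL)
E
```

```text
[ 56.5  -1.2 112.7] [ 0.1 -0.2 -2.8] 0.05583373291675727
t 14.85 d cm [ 0.11  0.97 -0.43] rv [-0.0005  0.0019  0.0047] min rows 1.0 F [-0.4 -0.9 -2.7]
```

Request:
apply_moves(deltas=[[255, -0.03, 0.2, -0.062, 0, 0.002, 0.005], [255, 0.02, 0.19, -0.062, 0, 0, 0], [255, 0.045, 0.185, -0.062, 0, 0, 0]])

```text
time_s: 15.15
ee_pos: [0.6539, 0.0582, 0.1585]
eef_rot: [-3.141, 0.314, 1.333]
force: [0.2, 0.3, -2.5]
grip_width: 0.0559
grip_force: 19.9
```

Request:
apply_moves(deltas=[[255, 0.034, 0.139, -0.046, 0, 0, 0]])

```text
time_s: 15.25
ee_pos: [0.6542, 0.0595, 0.1579]
eef_rot: [-3.141, 0.314, 1.333]
force: [0.1, 0.2, -3.0]
grip_width: 0.0558
grip_force: 19.9
```

Request:
apply_moves(deltas=[[255, 0.034, 0.139, -0.046, 0, 0, 0]])

```text
time_s: 15.35
ee_pos: [0.6546, 0.0608, 0.1574]
eef_rot: [-3.141, 0.314, 1.333]
force: [0.4, 0.2, -2.8]
grip_width: 0.0563
grip_force: 19.9
```

Request:
apply_moves(deltas=[[255, 0.034, 0.139, -0.046, 0, 0, 0]])

```text
time_s: 15.45
ee_pos: [0.6549, 0.0622, 0.1569]
eef_rot: [-3.141, 0.314, 1.333]
force: [0.2, -0.0, -2.4]
grip_width: 0.0559
grip_force: 19.9
```

```bash
python3 - <<'E'
from plan import *
e,q,o=obs(); print(indeck(),Fd(),o["grip_width"]); go(deck(p,(46,-2.5,90+18.6+3)),PL)
E
```

```text
[ 46.1  -2.4 112.2] [-0.7  0.2 -2.3] 0.05594442975926929
t 15.45 d cm [-0.01 -0.01 -0.06] rv [-0.0004 -0.0009 -0.0001] min rows 1.0 F [ 0.2 -0.  -2.4]
```

Request:
apply_moves(deltas=[[255, 0.034, 0.139, -0.046, 0, 0, 0]])

```text
time_s: 15.55
ee_pos: [0.6552, 0.0636, 0.1565]
eef_rot: [-3.141, 0.314, 1.333]
force: [-1.0, -0.9, -3.1]
grip_width: 0.056
grip_force: 19.9
```

Request:
apply_moves(deltas=[[255, 0.034, 0.139, -0.046, 0, 0, 0]])

```text
time_s: 15.65
ee_pos: [0.6556, 0.065, 0.156]
eef_rot: [-3.141, 0.314, 1.333]
force: [0.5, -0.1, -3.0]
grip_width: 0.0558
grip_force: 19.9
```

Request:
apply_moves(deltas=[[255, 0.034, 0.139, -0.046, 0, 0, 0]])

```text
time_s: 15.75
ee_pos: [0.6559, 0.0663, 0.1556]
eef_rot: [-3.141, 0.314, 1.333]
force: [0.2, -0.7, -1.6]
grip_width: 0.0558
grip_force: 19.9
```

Request:
apply_moves(deltas=[[255, 0.022, 0.092, -0.031, 0, 0, 0]])

```text
time_s: 15.85
ee_pos: [0.6561, 0.0667, 0.1556]
eef_rot: [-3.141, 0.315, 1.333]
force: [-2.1, -6.3, 1.8]
grip_width: 0.0558
grip_force: 19.9
```

```bash
python3 - <<'E'
from plan import *
e,q,o=obs(); print(indeck(),Fd(),o["grip_width"]); go(deck(p,(46,-2.5,90+18.6+3)),PL)
E
```

```text
[ 41.2  -2.3 112.4] [ 6.8 -0.5 -0.3] 0.055833656309605136
t 15.85 d cm [-0.13 -0.46  0.08] rv [ 0.0009 -0.0011 -0.    ] min rows 1.0 F [-2.1 -6.3  1.8]
```

Request:
apply_moves(deltas=[[255, -0.02, -0.08, -0.08, 0, 0, 0], [255, -0.01, -0.03, -0.095, 0, 0, 0], [255, -0.01, -0.03, -0.095, 0, 0, 0]])

```text
time_s: 16.15
ee_pos: [0.6558, 0.0656, 0.1527]
eef_rot: [-3.141, 0.314, 1.333]
force: [0.0, -3.1, 0.6]
grip_width: 0.0557
grip_force: 19.9
```

Request:
apply_moves(deltas=[[255, -0.01, -0.03, -0.095, 0, 0, 0]])

```text
time_s: 16.25
ee_pos: [0.6558, 0.0655, 0.1521]
eef_rot: [-3.141, 0.314, 1.333]
force: [-3.1, 0.3, 7.3]
grip_width: 0.0555
grip_force: 19.9
```

Request:
apply_moves(deltas=[[255, -0.01, -0.03, -0.095, 0, 0, 0]])

```text
time_s: 16.35
ee_pos: [0.6558, 0.0655, 0.152]
eef_rot: [3.141, 0.313, 1.333]
force: [-4.1, 2.1, 13.2]
grip_width: 0.0558
grip_force: 19.9
```

```bash
python3 - <<'E'
from plan import *
e,q,o=obs(); print(indeck(),Fd(),o["grip_width"])
E
```

```text
[ 41.3  -2.3 108.5] [ 3.1 -4.4 12.9] 0.055781967938949406
```

Request:
apply_moves(deltas=[[255, 0.03, 0.12, 0.04, 0, 0, 0]])

```text
time_s: 16.45
ee_pos: [0.6559, 0.0657, 0.1521]
eef_rot: [3.141, 0.315, 1.332]
force: [-3.3, -10.6, 3.5]
grip_width: 0.0559
grip_force: 19.9
```

Request:
apply_moves(deltas=[[255, 0.02, 0.07, 0.0, 0, 0, 0]])

```text
time_s: 16.55
ee_pos: [0.6559, 0.0657, 0.1521]
eef_rot: [-3.141, 0.317, 1.332]
force: [-6.5, -11.9, 7.3]
grip_width: 0.0557
grip_force: 19.9
```

Request:
apply_moves(deltas=[[255, -0.02, -0.08, 0.0, 0, 0, 0], [40, 0, 0, 0, 0, 0, 0], [40, 0, 0, 0, 0, 0, 0], [40, 0, 0, 0, 0, 0, 0], [40, 0.04, 0.15, 0.5, 0, 0, 0], [40, 0.08, 0.3, 0.95, 0, 0, 0], [40, 0.3, 1.2, 3.8, 0, 0, 0], [40, 0.3, 0.6, 3, 0, 0, 0]])

```text
time_s: 17.35
ee_pos: [0.6631, 0.0897, 0.2361]
eef_rot: [-3.142, 0.313, 1.333]
force: [0.4, -0.0, 0.1]
grip_width: 0.0793
grip_force: 0.0
```

```bash
python3 - <<'E'
from plan import *
e,q,o=obs(); print(e,indeck(),Fd(),o["grip_width"],o["qpos"])
g=.82
for g in(.82,.5,.2,0):
    print(g,"rim",deck(p,(126+94*np.sin(g),0,94*np.cos(g))).round(3), "outer normal",(np.cos(g)*DX-np.sin(g)*DZ).round(3))
E
```

```text
[0.66308551 0.08972908 0.23611452] [ 43.3  -1.  196.4] [-0.   0.4  0.1] 0.07926756121089686 [ 0.193515    0.65403967  0.96702865 -0.28477426  1.65175705  0.42680701]
0.82 rim [ 0.62  -0.09   0.157] outer normal [-0.207 -0.85  -0.485]
0.5 rim [ 0.627 -0.063  0.167] outer normal [-0.232 -0.955 -0.185]
0.2 rim [ 0.634 -0.036  0.168] outer normal [-0.235 -0.965  0.114]
0 rim [ 0.638 -0.018  0.164] outer normal [-0.225 -0.924  0.309]
```

```bash
python3 - <<'E'
from plan import *
go((.609,-.136,.24),down(a+np.pi)); go((.609,-.136,.150),down(a+np.pi)); print(np.degrees(a+np.pi))
E
```

```text
t 17.35 d cm [ -5.41 -22.57   0.39] rv [ 0.3045 -0.0739 -0.0006] min rows 5.0 F [ 0.4 -0.   0.1]
t 17.35 d cm [ -5.41 -22.57  -8.61] rv [ 0.3045 -0.0739 -0.0006] min rows 5.0 F [ 0.4 -0.   0.1]
76.34428024638243
```

Request:
apply_moves(deltas=[[255, 0, 0, 2.4, 0, 0, 0], [255, -0.9, -3.76, 0, 0.0507, -0.0123, 0], [255, -0.9, -3.76, 0, 0.0507, -0.0123, 0], [255, -0.9, -3.76, 0, 0.0507, -0.0123, 0], [255, -0.9, -3.76, 0, 0.0507, -0.0123, 0], [255, -0.9, -3.76, 0, 0.0507, -0.0123, 0], [255, -0.9, -3.76, -2, 0.0507, -0.0123, 0], [255, 0, 0, -4.5, 0, 0, 0], [255, 0, 0, -4.5, 0, 0, 0], [255, 0, 0, 0, 0, 0, 0]])

```text
time_s: 18.35
ee_pos: [0.6067, -0.1364, 0.1428]
eef_rot: [-3.132, 0.001, 1.333]
force: [0.2, -0.5, 0.5]
grip_width: 0.0029
grip_force: 0.0
```

```bash
python3 - <<'E'
from plan import *
go((.635,-.031,.155),down(a+np.pi)); e,q,o=obs(); print(e,o["grip_width"],indeck())
C=ctrl.camera("top"); np.savez("top6.npz",**C); C=ctrl.camera("scene"); np.savez("scene6.npz",**C)
E
```

```text
t 18.35 d cm [ 2.83 10.54  1.22] rv [-0.0017 -0.0096 -0.0001] min rows 3.0 F [ 0.2 -0.5  0.5]
[ 0.60673217 -0.13641225  0.14275839] 0.002894920038582393 [236.1  -2.3  35.6]
```

Request:
apply_moves(deltas=[[255, 0.24, 0.97, 0.3, 0, -0.005, 0], [255, 0.24, 0.97, 0.3, 0, -0.005, 0], [255, 0.24, 0.97, 0.2, 0, 0, 0], [255, 0.24, 0.97, 0, 0, 0, 0]])

```text
time_s: 18.85
ee_pos: [0.6194, -0.0987, 0.1591]
eef_rot: [3.128, 0.002, 1.333]
force: [-15.7, -20.8, 37.3]
grip_width: 0.0006
grip_force: 15.6
```

Request:
apply_moves(deltas=[[255, 0.24, 0.97, 0.1, 0, 0, 0], [255, 0.24, 0.97, 0.1, 0, 0, 0], [255, 0.24, 0.97, 0.1, 0, 0, 0]])

```text
time_s: 19.15
ee_pos: [0.6261, -0.068, 0.1592]
eef_rot: [3.132, -0.001, 1.333]
force: [0.2, -2.8, 2.2]
grip_width: 0.0001
grip_force: 1.1
```

Request:
apply_moves(deltas=[[255, 0.24, 0.97, 0.1, 0, 0, 0], [255, 0.24, 0.97, 0.1, 0, 0, 0]])

```text
time_s: 19.35
ee_pos: [0.6306, -0.0485, 0.1602]
eef_rot: [3.134, -0.001, 1.333]
force: [-0.2, -1.2, -1.7]
grip_width: 0.0006
grip_force: 0.9
```

Request:
apply_moves(deltas=[[255, 0.12, 0.48, 0, 0, 0, 0], [255, 0.12, 0.48, 0, 0, 0, 0]])

```text
time_s: 19.55
ee_pos: [0.6329, -0.0394, 0.1602]
eef_rot: [3.134, -0.001, 1.333]
force: [-0.4, -1.8, -1.5]
grip_width: 0.0005
grip_force: 0.9
```

```bash
python3 - <<'E'
from plan import *
go((.635,-.031,.155),down(a+np.pi)); print(indeck(),Fd())
E
```

```text
t 19.55 d cm [ 0.21  0.84 -0.52] rv [ 0.0007  0.0079 -0.0007] min rows 1.0 F [-0.4 -1.8 -1.5]
[145.9   0.2  83.2] [ 1.3 -0.  -2. ]
```

```bash
python3 - <<'E'
from plan import *
C=ctrl.camera("scene"); np.savez("scene7.npz",**C)
D=np.abs(C["img"].astype(int)-load("scene6.npz")["img"].astype(int)).max(2)
print("diff at old tab",D[234:252,270:288].mean(), "old rim", D[258:266,295:303].mean())
g=cv2.cvtColor(C["img"],cv2.COLOR_RGB2GRAY)
for y in range(200,300,2): print(y,"".join(" .:-=+*#%@"[9-min(9,g[y,x]//20)] for x in range(255,375)))
for gg in(0,.07,.3,.6): print(gg,proj(C,[deck(p,(126+94*np.sin(gg),y,94*np.cos(gg))) for y in(-92,-55,55)]).round().tolist())
print(proj(C,[obs()[0]]))
E
```

```text
diff at old tab 54.75 old rim 28.578125
200 ================================================++#%@@@@@@@@@@@@%%#%%%@@@@@@%%%%%%%%%%%%%%%%%%%%%%%%%%%%%%%%%%@%@@@@@@@@
202 ============================================--::..:-+#%@@@@@@@%%%%%%%%%@@@@@@@%%%%%%%%%%%%%%%%%%%%%%%%%@%@@@@@@@@@@@@@@@
204 =====================================---:::...      .:=*%@@@@@%%%%%####%%@@@@@@@@%%%%%%%%%%%%%%%%%@@@@@@@@@@@@@@@@%%%%%#
206 ================================---::...              .:=*#@@@%%%%%%##*##%%%@@@@@@@@%%%%%%@@@@@@@@@@@@@@@@@%%%%%#######*
208 ==========================---::....                     .:-+#%@%%%%%%%##**###%%%@@@@@@@@@@@@@@@@@@@@%%%%%#############+-
210 ======================--::..         ....                 ..-=*#%%%%%%%%###**###%%@@@@@@@@@@@%%%%%###################*+:
212 ===============-::.:--=---:...      .........                .-+#######%%%%#########%%%%%%%#####################%%%%#*=:
214 ==============-.. .:-++++++=-:.     .........                .:+##########%%%%%#################################%%%##*=:
216 ===============-:..:-++++++===-:..   .........          
[... 4730 characters left out ...]
+++++**#######**++**#########*****###################%####%%%%######################
294                             .:--:::-=+++++**######**+++**####***********################%%###%%%%%#############*****++++
296                               .:--:::-=++*#%%%%#**+++++++**#***++****++**##################***###**+======------::::::::
298                                .:--:..:-+*#%%%#**++++++++++*+++++++***++***###########***+=---=++++=-:::::::::::::::::--
0 [[309.0, 221.0], [319.0, 231.0], [353.0, 263.0]]
0.07 [[306.0, 221.0], [316.0, 231.0], [350.0, 263.0]]
0.3 [[296.0, 223.0], [306.0, 233.0], [339.0, 265.0]]
0.6 [[283.0, 229.0], [292.0, 239.0], [324.0, 272.0]]
[[324.34163494 251.48058702]]
```

Request:
apply_moves(deltas=[[255, 0.1, 0.4, 0, 0, 0.004, 0]])

```text
time_s: 19.7
ee_pos: [0.6339, -0.036, 0.1604]
eef_rot: [3.137, -0.0, 1.333]
force: [-0.3, -2.1, -1.8]
grip_width: 0.0003
grip_force: 0.9
```

Request:
apply_moves(deltas=[[255, 0.07, 0.29, 0, 0, 0.004, 0]])

```text
time_s: 19.8
ee_pos: [0.6347, -0.033, 0.1605]
eef_rot: [3.141, 0.001, 1.333]
force: [-0.3, -1.5, -1.0]
grip_width: 0.0003
grip_force: 0.9
```

Request:
apply_moves(deltas=[[255, 0.07, 0.29, 0, 0, 0, 0]])

```text
time_s: 19.9
ee_pos: [0.6351, -0.0313, 0.1605]
eef_rot: [3.141, 0.003, 1.332]
force: [-6.1, -20.6, 0.4]
grip_width: 0.0006
grip_force: 10.6
```

Request:
apply_moves(deltas=[[255, 0.05, 0.2, 0, 0, 0, 0]])

```text
time_s: 20.0
ee_pos: [0.6352, -0.0311, 0.1605]
eef_rot: [3.141, 0.006, 1.332]
force: [-9.5, -27.2, 1.4]
grip_width: 0.0004
grip_force: 14.2
```

```bash
python3 - <<'E'
from plan import *
go((.635,-.031,.155),down(a+np.pi)); print(indeck(),Fd())
E
```

```text
t 20.0 d cm [-0.02  0.01 -0.55] rv [ 0.006  -0.0014  0.0008] min rows 1.0 F [ -9.5 -27.2   1.4]
[137.8   0.5  86.1] [27.7 -2.8 -7.6]
```

Request:
apply_moves(deltas=[[255, -0.36, -1.46, 0, 0.006, -0.001, 0], [255, 0, 0, 3, 0, 0, 0], [100, 0, 0, 3, 0, 0, 0], [100, -2.48, -1.8, 0, 0, 0, -0.132], [100, -2.48, -1.8, 0, 0, 0, -0.132], [100, -2.48, -1.8, 0, 0, 0, -0.132], [100, -2.48, -1.8, 0, 0, 0, -0.132], [100, -2.48, -1.8, 0, 0, 0, -0.132], [100, -2.48, -1.8, 0, 0, 0, -0.132], [100, -2.48, -1.8, 0, 0, 0, -0.132]])

```text
time_s: 21.0
ee_pos: [0.4577, -0.1693, 0.2209]
eef_rot: [3.141, -0.007, 0.403]
force: [0.6, -0.6, -0.1]
grip_width: 0.0564
grip_force: 0.0
```

Request:
apply_moves(deltas=[[100, -2.48, -1.8, -4, 0, 0, -0.132], [100, 0, 0, -4, 0, 0, 0], [100, 0, 0, -2, 0, 0, 0], [100, 0, 0, 0, 0, 0, 0]])

```text
time_s: 21.4
ee_pos: [0.4329, -0.1862, 0.1189]
eef_rot: [-3.139, -0.003, 0.276]
force: [0.8, 0.3, 0.0]
grip_width: 0.0574
grip_force: 0.0
```

```bash
python3 - <<'E'
from plan import *
e,q,o=obs(); print(e,o["grip_width"]); go((.4333,-.1865,.004),down(np.radians(15.9)))
C=ctrl.camera("scene"); np.savez("scene8.npz",**C)
# pin in the initial scene image: mask against table, rect on plane z=.009
im=s["img"].astype(int); x,y,w,h=180,285,60,40; sub=im[y:y+h,x:x+w]; bg=np.median(sub.reshape(-1,3),0); m=np.abs(sub-bg).max(2)>22
pts=np.argwhere(m)[:,::-1]+[x,y]; r_=cv2.minAreaRect(pts.astype(np.float32)); W=onz(s,cv2.boxPoints(r_),.009)*1000; print(len(pts),W.round(1).tolist())
print("pred",proj(s,[(.496,-.1686,.009),(.4186,-.1906,.009)]).round(1), "obs",pts[pts[:,0].argmin()],pts[pts[:,0].argmax()])
E
```

```text
[ 0.43294372 -0.18620435  0.1189476 ] 0.057366949607132185
t 21.4 d cm [  0.04  -0.03 -11.49] rv [-0.0033  0.0023  0.0013] min rows 3.0 F [0.8 0.3 0. ]
373 [[430.5, -205.7, 9.0], [405.5, -179.2, 9.0], [493.8, -151.4, 9.0], [515.1, -177.8, 9.0]]
pred [[223.8 312. ]
 [192.1 297.5]] obs [191 298] [227 312]
```

Request:
apply_moves(deltas=[[100, 0, 0, -4, -0.003, 0.002, 0.001], [100, 0, 0, -4, 0, 0, 0], [100, 0, 0, -2.4, 0, 0, 0], [100, 0, 0, -1.0, 0, 0, 0], [255, 0, 0, 0, 0, 0, 0], [255, 0, 0, 0, 0, 0, 0], [255, 0, 0, 0, 0, 0, 0], [255, 0, 0, 0, 0, 0, 0], [255, 0, 0, 0, 0, 0, 0], [255, 0, 0, 0, 0, 0, 0]], grip_force=40)

```text
time_s: 22.45
ee_pos: [0.4344, -0.1868, 0.0074]
eef_rot: [3.138, -0.003, 0.278]
force: [-1.4, 0.5, 5.1]
grip_width: 0.0173
grip_force: 40.0
```

```bash
python3 - <<'E'
from plan import *
e,q,o=obs(); print(e,o["grip_width"],o["force"],o["grip_force"],o["eef_rot"])
print("mouth",deck(p,(126,-110,78)))
zt=e[2]-.009
go(deck(p,(126,-110,78))-.081*DY+[0,0,zt],down(a+np.pi/2))
E
```

```text
[ 0.43436747 -0.18676317  0.00742262] 0.017335385378446942 [-1.42990157  0.47849815  5.06514678] 40.002769231796265 [ 3.13807367 -0.00341161  0.27787436]
mouth [0.52990871 0.00346333 0.14911855]
t 22.45 d cm [ 1.68 20.93 14.01] rv [ 0.0035  0.0035 -0.5162] min rows 6.0 F [-1.4  0.5  5.1]
```

Request:
apply_moves(deltas=[[255, 0, 0, 2, 0, 0, 0], [255, 0, 0, 4.5, 0, 0, 0], [255, 0, 0, 4.5, 0, 0, 0], [255, 0.28, 3.5, 3.0, 0, 0, -0.086], [255, 0.28, 3.5, 0, 0, 0, -0.086], [255, 0.28, 3.5, 0, 0, 0, -0.086], [255, 0.28, 3.5, 0, 0, 0, -0.086], [255, 0.28, 3.5, 0, 0, 0, -0.086], [255, 0.28, 3.4, 0, 0.003, 0.003, -0.086], [255, 0, 0, 0, 0, 0, 0]], grip_force=50)

```text
time_s: 23.45
ee_pos: [0.4508, 0.0252, 0.1469]
eef_rot: [3.142, 0.001, -0.238]
force: [0.4, -0.7, -1.0]
grip_width: 0.0173
grip_force: 50.0
```

```bash
cat > pinv.py <<'E'
from plan import *
# where is the pin relative to the predicted pin? ascii of both cameras near the nose, and predictions
def pred(C,e,q,off=.020,za=.0016):
    R=q.as_matrix(); X=[e+R@[u,0,-za] for u in(off+46e-3,off,off-36e-3)]; return proj(C,X).round(1)
E
python3 - <<'E'
from pinv import *
e,q,o=obs(); print(e,o["eef_rot"],o["grip_width"],o["force"])
go(deck(p,(126,-110,78))-.081*DY+[0,0,-.0016],down(a+np.pi/2))
A=[]
for n in("scene","top"):
    C=ctrl.camera(n); np.savez(n+"9.npz",**C); u=pred(C,e,q); m=proj(C,[deck(p,(126,-110,78)),deck(p,(126,-74,78))]); print(n,u.tolist(),m.round(1).tolist())
    x,y=int(m[0][0])-38,int(m[0][1])-34; im=cv2.resize(C["img"][y:y+60,x:x+60,::-1],(400,400),interpolation=cv2.INTER_CUBIC) if n=="scene" else cv2.resize(C["img"][y:y+60,x:x+60,::-1],(400,400),interpolation=cv2.INTER_CUBIC)
    for v,col in [(k,(0,0,255)) for k in u]+[(k,(0,255,0)) for k in m]:
        w=(np.array(v)+.5-[x,y])*400/60; cv2.circle(im,tuple(int(k) for k in w),2,col,-1)
    A.append(im); print("crop origin",x,y)
cv2.imwrite("pics/m6.png",np.hstack(A))
E
```

```text
[0.45081372 0.02517209 0.14693256] [ 3.14152535e+00  1.03084560e-03 -2.37967708e-01] 0.017253896483738266 [ 0.44484875 -0.66797589 -1.01487597]
t 23.45 d cm [ 0.04 -0.26  0.06] rv [-0.0002 -0.001  -0.0004] min rows 1.0 F [ 0.4 -0.7 -1. ]
scene [[299.4, 220.6], [288.5, 210.1], [280.5, 202.4]] [[302.2, 224.5], [311.5, 233.5]]
crop origin 264 190
top [[342.6, 256.8], [336.7, 276.5], [332.0, 292.2]] [[345.7, 250.3], [350.2, 235.1]]
crop origin 307 216
```

View pics/m6.png

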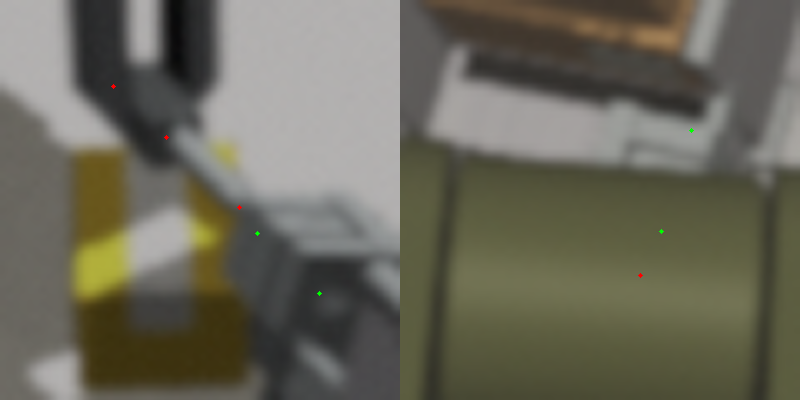

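```bash
python3 - <<'E'
from pinv import *
C=load("scene9.npz")
for X in((140,-110,91),(140,-110,65),(112,-110,91),(140,-100,91),(140,-100,65),(100,-112,92),(140,-74,91),(140,-74,65),(112,-74,91)): print(X,((proj(C,deck(p,X))[0]+.5-[264,190])*6.667).round())
g=cv2.cvtColor(C["img"],cv2.COLOR_RGB2GRAY)
b=cv2.resize(g[205:250,280:330],None,fx=2,fy=2,interpolation=cv2.INTER_CUBIC)
for i in range(0,b.shape[0],1)[:]: print("%5.1f"%(205+(i+.5)/2-.5),"".join("@%#*+=-:. "[min(9,v//20)] for v in b[i]))
E
```

```text
(140, -110, 91) [229. 192.]
(140, -110, 65) [205. 273.]
(112, -110, 91) [311. 194.]
(140, -100, 91) [246. 208.]
(140, -100, 65) [221. 289.]
(100, -112, 92) [342. 189.]
(140, -74, 91) [291. 252.]
(140, -74, 65) [265. 334.]
(112, -74, 91) [374. 253.]
204.8 #########*****************+==-:.....................................................................
205.2 #########****************++==-:.....................................................................
205.8 ##########***************++=-::.....................................................................
206.2 **#########**************++=-::.....................................................................
206.8 **##########**************+=-::.....................................................................
207.2 ++*####%%####*************++=::.....................................................................
207.8 =+*####%%%#####*#*****++**++=-:.....................................................................
208.2 -=+**##%%%%########**+++++++=-:.................................................................
[... 8078 characters left out ...]
*++++**#####*********+++=====++***************************
246.8 ############################***#**********+++++**#####**********+++===+++***************************
247.2 ****************************************+++++++**#####***********++++++++***************************
247.8 *************************************+++++++++**#####*************++++++****************************
248.2 ++++++++++++++++++++++++++++++++++++++++++++++**#####***********************************************
248.8 ++++++++++++++++++++++++++++++++++++++++==++++**#####***********************************************
249.2 +++++++++=======+++++++++++++++++==========++**#######**********************************************
```

Request:
apply_moves(deltas=[[255, 0.04, -0.26, 0.06, 0, 0, 0], [255, 0.97, -0.24, 0, 0, 0, 0], [255, 0.49, -0.12, 0, 0, 0, 0], [255, 0.49, -0.12, 0, 0, 0, 0]])

```text
time_s: 23.95
ee_pos: [0.4694, 0.0148, 0.1465]
eef_rot: [3.141, 0.007, -0.239]
force: [-5.0, 10.8, -0.9]
grip_width: 0.0177
grip_force: 50.4
```

Request:
apply_moves(deltas=[[255, 0.29, -0.07, 0, 0, 0, 0]])

```text
time_s: 24.05
ee_pos: [0.4739, 0.0146, 0.1471]
eef_rot: [-3.14, 0.003, -0.238]
force: [-2.0, 12.7, -1.1]
grip_width: 0.0177
grip_force: 50.7
```

```bash
python3 - <<'E'
from pinv import *
e,q,o=obs(); print(indeck(),"want x,z", 126-.0016*0, Fd(),o["eef_rot"])
m=deck(p,(126,-110,78)); d=(e+[0,0,.0016]-m)*1000; print("along",d@DY+66,"side",d@ex,"up",d[2])
E
```

```text
[ 127.6 -167.1   75.4] want x,z 126.0 [-11.6  -5.    2.7] [-3.14012778e+00  2.83897711e-03 -2.38126210e-01]
along 8.926476131369554 side 2.3615541969795224 up -0.4071019677592824
```

Request:
apply_moves(deltas=[[255, 0.06, 0.24, 0.04, 0, 0, 0], [255, 0, 0, 0, 0, 0, 0]])

```text
time_s: 24.25
ee_pos: [0.4752, 0.0164, 0.1478]
eef_rot: [-3.141, 0.0, -0.238]
force: [3.2, 3.1, -2.1]
grip_width: 0.0171
grip_force: 50.1
```

```bash
cat > ps.py <<'E'
from pinv import *
e,q,o=obs(); m=deck(p,(126,-110,78)); d=(e+[0,0,.0016]-m)*1000; F=np.array(o["force"]); print("t",o["time_s"],"along",(d@DY+66).round(2),"side",(d@ex).round(2),"up",d[2].round(2),"F along,side,up",(F@DY).round(1),(F@ex).round(1),F[2].round(1),"rv",(Ro.from_matrix(down(a+np.pi/2))*q.inv()).as_rotvec().round(4),o["grip_width"])
E
python3 ps.py
```

```text
t 24.25 along 9.74 side 0.34 up 0.31 F along,side,up 2.4 -3.8 -2.1 rv [-0.0002 -0.0002  0.    ] 0.017092903461001365
```

Request:
apply_moves(deltas=[[255, 0.01, 0.06, 0, 0, 0, 0], [255, 0.29, -0.07, 0, 0, 0, 0], [255, 0.29, -0.07, 0, 0, 0, 0]])

```text
time_s: 24.55
ee_pos: [0.4802, 0.0157, 0.1477]
eef_rot: [3.141, 0.002, -0.238]
force: [-1.7, 2.0, -1.3]
grip_width: 0.0175
grip_force: 50.0
```

```bash
python3 ps.py
```

```text
t 24.55 along 14.78 side -0.17 up 0.23 F along,side,up -2.1 -1.5 -1.3 rv [ 0.0002 -0.0018 -0.    ] 0.017534903876548786
```

Request:
apply_moves(deltas=[[255, 0.3, -0.05, 0, 0, 0, 0], [255, 0.39, -0.095, 0, 0, 0, 0]])

```text
time_s: 24.75
ee_pos: [0.4873, 0.0143, 0.1479]
eef_rot: [3.141, 0.001, -0.238]
force: [-0.4, 1.4, -1.1]
grip_width: 0.0171
grip_force: 50.0
```

```bash
python3 ps.py
```

```text
t 24.75 along 22.05 side -0.46 up 0.34 F along,side,up -0.8 -1.3 -1.1 rv [ 0.0005 -0.0011 -0.0001] 0.017050071378069336
```

Request:
apply_moves(deltas=[[255, 0.39, -0.095, 0, 0, 0, 0], [255, 0.39, -0.095, 0, 0, 0, 0]])

```text
time_s: 24.95
ee_pos: [0.4952, 0.0124, 0.1478]
eef_rot: [3.141, 0.001, -0.238]
force: [-1.2, 1.8, -1.1]
grip_width: 0.0175
grip_force: 50.0
```

Request:
apply_moves(deltas=[[255, 0.39, -0.095, 0, 0, 0, 0], [255, 0.29, -0.07, 0, 0, 0, 0]])

```text
time_s: 25.15
ee_pos: [0.502, 0.0108, 0.1478]
eef_rot: [3.141, 0.001, -0.238]
force: [-0.9, 1.7, -2.9]
grip_width: 0.0177
grip_force: 50.0
```

```bash
python3 ps.py
```

```text
t 25.15 along 37.16 side -0.56 up 0.32 F along,side,up -1.3 -1.4 -2.9 rv [ 0.0003 -0.001  -0.0002] 0.017701442152007144
```

Request:
apply_moves(deltas=[[255, 0.39, -0.095, 0, 0, 0, 0], [255, 0.19, -0.047, 0, 0, 0, 0]])

```text
time_s: 25.35
ee_pos: [0.5078, 0.0094, 0.1478]
eef_rot: [3.141, 0.001, -0.238]
force: [-1.4, 2.8, -2.4]
grip_width: 0.0175
grip_force: 50.0
```

Request:
apply_moves(deltas=[[255, 0.15, -0.036, 0, 0, 0, 0]])

```text
time_s: 25.45
ee_pos: [0.5087, 0.0092, 0.1477]
eef_rot: [3.141, 0.002, -0.238]
force: [-10.7, 5.6, 1.0]
grip_width: 0.0174
grip_force: 50.0
```

Request:
apply_moves(deltas=[[255, 0.15, -0.036, 0, 0, 0, 0]])

```text
time_s: 25.55
ee_pos: [0.5088, 0.0092, 0.1476]
eef_rot: [3.141, 0.006, -0.238]
force: [-23.2, 8.0, 8.5]
grip_width: 0.0173
grip_force: 50.0
```

```bash
python3 ps.py
```

```text
t 25.55 along 44.14 side -0.62 up 0.04 F along,side,up -24.5 -2.3 8.5 rv [-0.0006 -0.0059 -0.0003] 0.017261504168406328
```

Request:
apply_moves(deltas=[[255, -0.2, 0.05, 0, 0, -0.005, 0], [160, 0, 0, 0, 0, 0, 0], [160, 0, 0, 0, 0, 0, 0], [160, 0, 0, 0, 0, 0, 0], [160, 0, 0, 0, 0, 0, 0], [160, 0, 0, 1, 0, 0, 0], [160, 0, 0, 4, 0, 0, 0], [160, -2, 0, 4.5, 0, 0, 0], [160, -4, -3, 0, 0, 0, 0], [160, -4, -3, 0, 0, 0, 0]])

```text
time_s: 26.55
ee_pos: [0.4077, -0.051, 0.2444]
eef_rot: [-3.141, -0.007, -0.236]
force: [0.1, -0.9, 0.5]
grip_width: 0.0347
grip_force: 0.0
```

Request:
apply_moves(deltas=[[160, -3, -4, 0, 0, 0, 0], [160, -3, -4, 0, 0, 0, 0], [160, 0, -4.8, 0, 0, 0, 0], [160, 0, -4.8, 0, 0, 0, 0], [160, 0, -4.8, 0, 0, 0, 0], [160, 0, 0, 0, 0, 0, 0]])

```text
time_s: 27.15
ee_pos: [0.3478, -0.2787, 0.2431]
eef_rot: [-3.142, -0.004, -0.242]
force: [-0.5, 1.1, 0.1]
grip_width: 0.0351
grip_force: 0.0
```

```bash
python3 - <<'E'
from pinv import *
T_=ctrl.camera("top"); S_=ctrl.camera("scene"); np.savez("topF.npz",**T_); np.savez("sceneF.npz",**S_)
o=obs()[2]; print(o["time_s"],o["force"])
print("home pin pred top nose,shoulder,headend",proj(T_,[deck(p,(126,y,78)) for y in(-64,-110,-146)]).round(1).tolist())
print("small top",proj(T_,[deck(p,(x,y-2.3,126)) for x,y in((0,-28),(0,28),(90,28),(90,-28))]).round(1).tolist())
print("rim shut",proj(T_,[deck(p,(126,y,94)) for y in(-55,55)]).round(1).tolist())
def asc(C,x0,x1,y0,y1,st=1):
    hsv=cv2.cvtColor(C["img"],cv2.COLOR_RGB2HSV).astype(int)
    print("x0",x0)
    for y in range(y0,y1,st): print(y,"".join("B" if (hsv[y,x,1]>90 and hsv[y,x,2]>40) else str(hsv[y,x,2]//26) for x in range(x0,x1)))
asc(T_,298,376,176,275)
E
```

```text
27.25 [-0.84700238  0.10025899 -0.50470067]
home pin pred top nose,shoulder,headend [[351.5, 231.0], [345.7, 250.3], [341.1, 265.6]]
small top [[298.2, 199.6], [305.6, 177.0], [342.1, 183.2], [334.9, 206.5]]
rim shut [[350.8, 224.8], [364.3, 179.6]]
x0 298
176 666665666655433333333333334566666666666666666666666666666666666666666666666666
177 666665666654433333333333333456666666666666666666666666666666666666666666666666
178 666656666555444433333333333455666666666666666666666666666666666666666666666666
179 6666566666BBBBB554444433333345666666666666666666666666666666666666666666666666
180 666666666BBBBBBBBBBB5544444444566666666666666666666666666666666655666666666666
181 66656666BBBBBBBBBBBBBBBBBB5544566666666666666666666666666666666655655666666666
182 66656666BBBBBBBBBBBBBBBBBBBBBB566666666666666666666666666666666655555566666666
183 66656666BBBBBBBBBBBBBBBBBBBBBBBBB666666666666666666666666666666555554566666666
184 66566666666BBBBBBBBBBBBBBBBBBBBBBBBBBBB666665566666666666666666556544456666666
185 6656666666666666BBBBBBBBBBBBBBBBBBBBBBBBBBBB5556666666666666665555543456666666
186 666666666
[... 6673 characters left out ...]
555544444454444566666666666666666666
267 666666666666666666666666666666666655554444444444555555555566666666666666666666
268 666666666666666666666666666666666655555555555555666555555566666666666666666666
269 666666666666666666666666666666666655555555566666666666555555566666666666666666
270 666666666666666666666666666666666555555555566666666666666555555555666666666666
271 666666666666666666666666666666666555555555666666666666666666555556666666666666
272 666666666666666666666666666666666555555555666666666666666666666666666666666666
273 666666666666666666666666666666665555555555666666666666666666666666666666666666
274 666666666666666666666666666666665555555556666666666666666666666666666666666666
```

```bash
python3 -c "
from station import ctrl
print(ctrl.hand_in())"
```

```text
the job is handed in; nothing more can be done
None
```

I handed the job in at about 27 s. Medium and small cartons are stacked against the backstop, the gate is shut at its stop, and the pin is in to its head. The hand-in returned no verdict. My checks were contact forces plus a top-camera check that put the cartons within about 2 degrees of square.

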